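# Take brazed copper hairpins off latched hooks and drape them over the cooling rail

### The arm

A 6-joint arm with a two-finger parallel gripper is mounted at the origin on the work surface. World frame = base frame: x ahead of the robot, y to its left, z up, the work surface at z = 0. Lengths are in mm, angles in rad, forces in N, time in s.
With the tool pointing down it reaches from about 400 to 825 mm from the base axis. Payload 7 kg.
Tool frame: the origin (TCP) lies midway between the tips of the shut fingers; the grasp point (between the pads) lies 19 mm behind it; y points along the fingers, x is the direction in which the jaws open and shut, and the axes are right-handed (so a half turn about y gives the same grasp; the last joint's range is limited). The gripper opens to 88 mm and grips with 3 to 60 N. Pads are 19 mm wide; open, the fingers measure 130 mm over their backs; the gripper's body (78 mm by 193 mm) begins 47 mm behind the grasp point.
Start: joints at [-1.048, 0.359, 0.012, 0, -1.224, -0.288], TCP at [157.012, -656.462, 226.561] pointing down, gripper open.
Joint ranges: [-3.07, 3.07], [-1.43, 2.12], [-1.02, 1.25], [-3.03, 1.67], [-3.05, -0], [-3.03, 3.03]. Speed limits (rad/s): [2.39, 2.39, 3.01, 3.14, 3.14, 3.14].

### API

Orientations are given as [roll, pitch, yaw] about the fixed x, y, z axes, in that order (R = Rz(yaw) Ry(pitch) Rx(roll)).
In Python, from bench import robot, cams gives the robot as it stands.
- The arm moves only by the shell command python3 -m creep 'ROWS' [FORCE]. ROWS is JSON, a list that holds one entry, the list of rows, each a list of 7 numbers: the shift along the tool's x, y, z in mm, then the turn, a rotation vector about the tool's x, y, z in degrees, then the opening, from -1 (shut) to 1 (fully open). In form: [[[dx, dy, dz, rx, ry, rz, jaw], ...]]. A call has 1 to 12 rows; each row shifts and turns the commanded pose from where the row before left it, along the tool's axes as they then stand; what a row does not reach is not made up. A row lasts 1/12 s, in which the tool goes at most 41.7 mm and 7.16 degrees, less where a joint would pass 70% of its speed; a pose out of reach is approached as far as the arm can. A call with a gripper value outside its range is refused whole. The fingers move at their own pace and stop on an object; FORCE is the grip in N (left out, the last holds). Time passes only in rows, so rows that do not move let the fingers close. It gives the time, the measured TCP pose, the force and the opening at its end, in the units of the state.
- robot.read_state(): the state, without advancing time (a new reading comes with each control period).
- cams.camera(name): name is "side" or "top" or "wrist"; returns the picture (480x640x3 uint8, red, green, blue); there is no depth.
- cams.camera_info(name): a dict with "fx", "fy", "cx", "cy" (pixels), "rvec" (rotation vector, rad) and "tvec" (3), from world to camera coordinates, as OpenCV has them. Camera axes: x right, y down, z forward; pixel columns grow to the right and rows downward; lengths in mm; the calibration is good to about 2 mm. A picture is of the moment at which its call begins: read the wrist's pose just before it. camera_info takes no time and is no camera call; for the wrist camera it gives the pose at the moment of the call.
- robot.job_done(): hands the job in, once; it reports no verdict.
The state is a dict: "time": time; "joint_positions": joint angles; "qd": joint speeds; "joint_torque": joint torques, N m; "eef_pos": TCP position; "tool_rot": TCP orientation; "force": force on the tool from outside, world axes, zero at the start; "torque": the same for the moment, N m; "width": opening from 0.0 (shut) to 1.0 (fully open).
Only numpy, scipy, OpenCV 4.12 (cv2) and the standard library are available. Lean on these libraries where they do the work, as an engineer would, in place of code of your own. Each camera call takes 0.05 s, during which the arm holds its last target.

### The job

Take every copper hairpin off the hook rack and drape it over the square bar of the cooling rail: on each occupied hook press the sprung yellow keeper aside until it snaps open, then lift the hairpin off by its brass stub. Leave the hairpins hanging stub up and roughly square across the bar with a finger's width between neighbours, snap every keeper shut again, and leave the jar, spanner and coupling where they are.

Things in the scene. Friction and masses are not known exactly. Their poses are not given: they have to be found in the camera images.
- rack: Fixed blue/steel hook rack, 360 wide, on the left or right. Origin: foot on the table; x points from the hooks to the back, y along the row. Square prongs 14 wide, tops 120 mm up, stick out 78 mm in -x at y = -115, 0, +115 mm (hooks 1, 2, 3), each with an end lip up to 142 mm; 12 mm back plate (x 0 to 12, top 128 mm up); 10 mm foot plate x -50 to +110.
- hook1 (a point): Point on the top face of prong 1 of the rack, 45 mm in front of the rack's origin, where a hairpin's crown rests; axes as the rack's.
- pivot1 (a point): Vertical pivot axis of keeper 1, 148 mm above the table, 51 mm behind and 18 mm to the +y side of point hook1; axes as the rack's.
- tab1 (a point): Centre of the red upright press tab on the tail of keeper 1: 16 mm long along the tail, 10 mm thick, 36 mm tall (145 to 181 mm above the table), 46 mm from the pivot. Its x axis points from the pivot along the tail.
- keeper1 (a joint): Keeper 1 (rad): yellow flat lever, 145-151 mm up. 0 = shut: tongue 86 mm forward (rack -x) over the crown, tail with red tab straight back (+x). Pushing the tab to rack -y turns it clockwise seen from above, to 1.6 = open (tail to -y). Over-centre spring, 0.07 N m (1.6 N at the tab): past 0.8 it snaps open and stays, pushed back below 0.8 it snaps shut. Lifting cannot open it. All start shut.
- hairpin1: Copper hairpin, 0.3 kg, starts on hook 1, or absent: upside-down U of 18 mm tube, 90 mm wide, legs 54 mm apart inside and ending 44 mm below the origin. Origin: midway between the legs, 45 mm below the crown's tube axis (so 36 mm below what the crown rests on). y along the crown; z up along the brass stub, a plain 16 mm round stub from the crown to 109 mm above the origin: grip it there.
- hook2 (a point): Point on the top face of prong 2 of the rack, 45 mm in front of the rack's origin, where a hairpin's crown rests; axes as the rack's.
- pivot2 (a point): Vertical pivot axis of keeper 2, 148 mm above the table, 51 mm behind and 18 mm to the +y side of point hook2; axes as the rack's.
- tab2 (a point): Centre of the red upright press tab on the tail of keeper 2: 16 mm long along the tail, 10 mm thick, 36 mm tall (145 to 181 mm above the table), 46 mm from the pivot. Its x axis points from the pivot along the tail.
- keeper2 (a joint): Keeper 2 (rad): yellow flat lever, 145-151 mm up. 0 = shut: tongue 86 mm forward (rack -x) over the crown, tail with red tab straight back (+x). Pushing the tab to rack -y turns it clockwise seen from above, to 1.6 = open (tail to -y). Over-centre spring, 0.07 N m (1.6 N at the tab): past 0.8 it snaps open and stays, pushed back below 0.8 it snaps shut. Lifting cannot open it. All start shut.
- hairpin2: Copper hairpin, 0.3 kg, starts on hook 2, or absent: upside-down U of 18 mm tube, 90 mm wide, legs 54 mm apart inside and ending 44 mm below the origin. Origin: midway between the legs, 45 mm below the crown's tube axis (so 36 mm below what the crown rests on). y along the crown; z up along the brass stub, a plain 16 mm round stub from the crown to 109 mm above the origin: grip it there.
- hook3 (a point): Point on the top face of prong 3 of the rack, 45 mm in front of the rack's origin, where a hairpin's crown rests; axes as the rack's.
- pivot3 (a point): Vertical pivot axis of keeper 3, 148 mm above the table, 51 mm behind and 18 mm to the +y side of point hook3; axes as the rack's.
- tab3 (a point): Centre of the red upright press tab on the tail of keeper 3: 16 mm long along the tail, 10 mm thick, 36 mm tall (145 to 181 mm above the table), 46 mm from the pivot. Its x axis points from the pivot along the tail.
- keeper3 (a joint): Keeper 3 (rad): yellow flat lever, 145-151 mm up. 0 = shut: tongue 86 mm forward (rack -x) over the crown, tail with red tab straight back (+x). Pushing the tab to rack -y turns it clockwise seen from above, to 1.6 = open (tail to -y). Over-centre spring, 0.07 N m (1.6 N at the tab): past 0.8 it snaps open and stays, pushed back below 0.8 it snaps shut. Lifting cannot open it. All start shut.
- hairpin3: Copper hairpin, 0.3 kg, starts on hook 3, or absent: upside-down U of 18 mm tube, 90 mm wide, legs 54 mm apart inside and ending 44 mm below the origin. Origin: midway between the legs, 45 mm below the crown's tube axis (so 36 mm below what the crown rests on). y along the crown; z up along the brass stub, a plain 16 mm round stub from the crown to 109 mm above the origin: grip it there.
- rail: Fixed cooling rail: level square steel bar 16 x 16 mm, 340 mm long, top 120 mm above the table, on two blue end posts with 150 mm feet. Origin: on the table below the bar's middle; y along the bar, x square across it. Free bar between the black end stops (13 mm high): y = -155 to +155 mm.
- bar_top (a point): Middle of the bar's top face; axes as the rail's.
- flux_jar: Bystander: white jar with a blue lid, 64 mm diameter, 85 mm tall; origin at the centre of its underside. Leave it alone.
- spanner: Bystander: steel spanner, 160 mm long, lying flat along its x axis; origin under its middle. Leave it alone.
- coupling: Bystander: brass pipe coupling standing upright, 44 mm diameter, 68 mm tall; origin at the centre of its underside. Leave it alone.
Things that resemble listed ones, but are neither listed nor needed, are in the scene too. What is shaped like the hairpin2 but red is not meant. Leave any turquoise look-alike of the hairpin1 alone.

How it is judged:
By the outcome, as a careful person would: the job done as asked, in the order asked, and still so for the second after the job is handed in, with the robot touching nothing.
Of hairpin1, hairpin2, hairpin3 only 2 to 3 are there at a start; the rules pass over those that are not, and their reading is None.
At some moment in a run one of hairpin1, hairpin2, hairpin3 may be knocked a few centimetres aside while the robot is not near it.
Once in a run the grip may slacken for a moment while it holds something.
It also fails if it takes over 210 s, if anything falls off the work surface, if the arm or the gripper's body presses on something with over 40 N, if the wrist force passes 120 N, or if a joint passes its speed limit or range.

## Working session

There is one attempt and no reset: what is moved stays moved. The work goes in short steps, Python scripts to look and compute and a shell command to move; the robot and the scene stay as the last step left them, time stands still between calls to the robot, and variables do not carry over. Pictures are saved under pics/ and viewed, and the job is handed in when it is done.

```bash
ls; mkdir -p pics
python3 - <<'E'
from bench import robot, cams
import cv2
print(robot.read_state())
for n in ["side","top","wrist"]:
    im=cams.camera(n); cv2.imwrite(f"pics/{n}0.png",im[:,:,::-1]); print(n,cams.camera_info(n))
E
```

```text
pics
{'time': 0.0, 'joint_positions': array([-1.04791402e+00,  3.59360532e-01,  1.10842046e-02, -3.48383794e-04,
       -1.22409627e+00, -2.88099609e-01]), 'qd': array([ 0.00064036,  0.00091447, -0.00033499, -0.0012648 , -0.00052165,
       -0.00117595]), 'joint_torque': array([ 8.39077416e-05, -5.82723105e+01,  2.93053025e+01,  6.99721992e+00,
        6.92199043e-03, -2.03359104e-04]), 'eef_pos': array([ 156.89160373, -656.02308164,  225.6510767 ]), 'tool_rot': array([-1.57066243e+00, -1.60436409e-03,  1.80546028e+00]), 'force': array([0.42009529, 0.42887726, 0.42976057]), 'torque': array([-0.0053209 ,  0.00130673, -0.00045658]), 'width': 1.0015500387894944}
side {'fx': 502.5551159810371, 'fy': 502.5551159810371, 'cx': 328.9543156273688, 'cy': 239.0029620493804, 'rvec': array([ 2.48154277, -0.11187489,  0.03870259]), 'tvec': array([-592.04411257,  103.31764385,  938.90861892])}
top {'fx': 621.6696616918865, 'fy': 621.6696616918865, 'cx': 316.15869189976166, 'cy': 241.95530114901595, 'rvec': array([ 2.23249415, -1.97484123,  0.21362754]), 'tvec': array([ -51.0435608 ,  593.15076364, 1355.92181645])}
wrist {'fx': 432.59125483073257, 'fy': 432.59125483073257, 'cx': 316.90425247902596, 'cy': 233.3968873254498, 'rvec': array([-1.84058363, -2.33215178, -0.29801049]), 'tvec': array([675.35080337, -30.34941265, 389.01049013])}
```

View pics/side0.png

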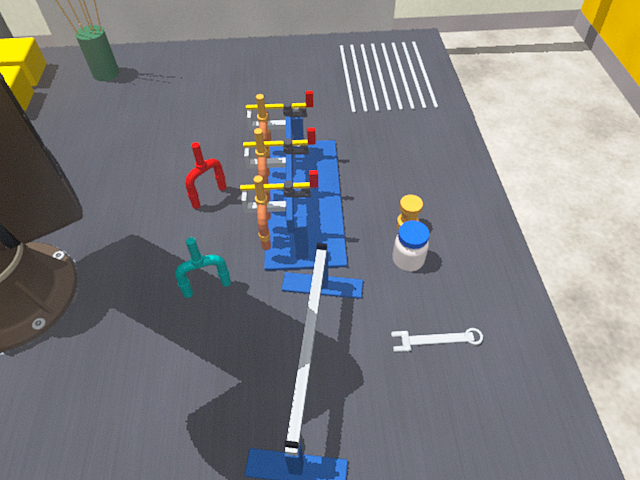

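View pics/top0.png

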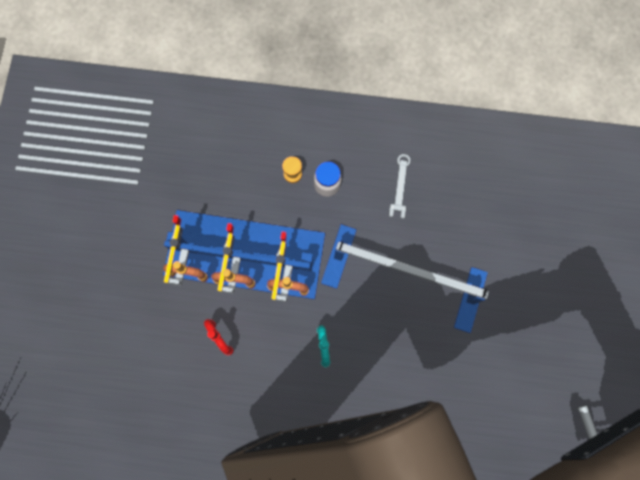

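View pics/wrist0.png

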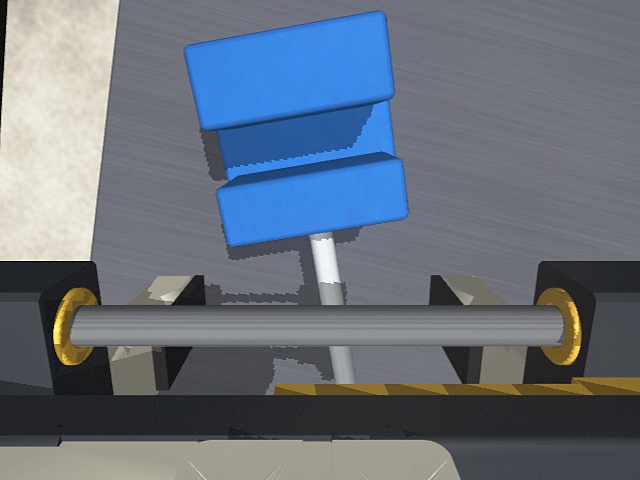

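The pictures show three copper hairpins on the hooks: stubs at about (178,267), (233,274) and (289,283) in the top view. The rail is to the right of the rack. The red and turquoise look-alikes lie between the rack and the robot. I'll enlarge these areas to measure.

Run:
```python
import cv2
t=cv2.imread("pics/top0.png"); s=cv2.imread("pics/side0.png")
def crop(im,x,y,w,h,k,n):
    c=cv2.resize(im[y:y+h,x:x+w],None,fx=k,fy=k,interpolation=cv2.INTER_CUBIC)
    for i in range(0,w,20): cv2.putText(c,str(x+i),(i*k,8),0,.3,(255,255,255),1); cv2.line(c,(i*k,10),(i*k,16),(255,255,255),1)
    for i in range(0,h,20): cv2.putText(c,str(y+i),(0,i*k+4),0,.3,(255,255,255),1)
    cv2.imwrite(n,c)
crop(t,155,200,180,110,4,"pics/t1.png")
crop(t,320,220,180,120,4,"pics/t2.png")
crop(s,230,80,130,200,3,"pics/s1.png")
crop(s,230,230,140,250,2,"pics/s2.png")
```

```text
(no output)
```

View pics/t1.png

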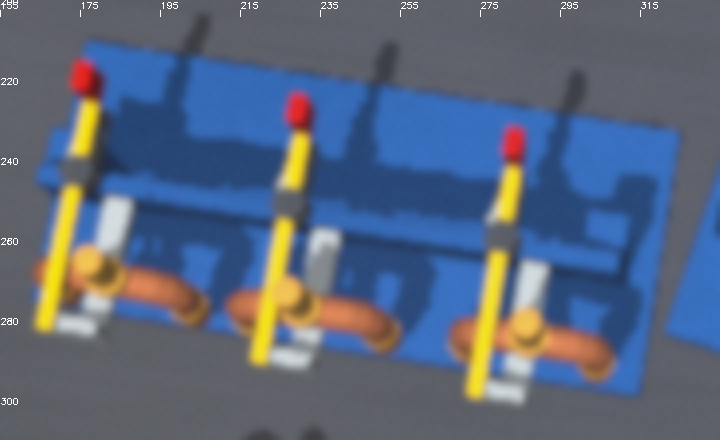

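View pics/t2.png

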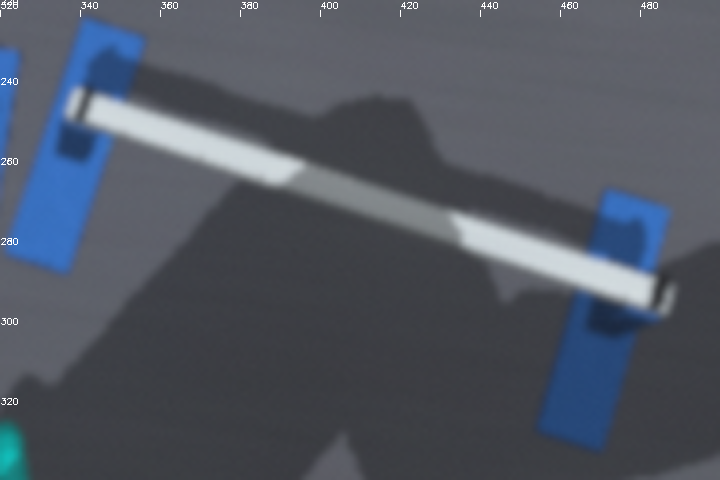

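View pics/s1.png

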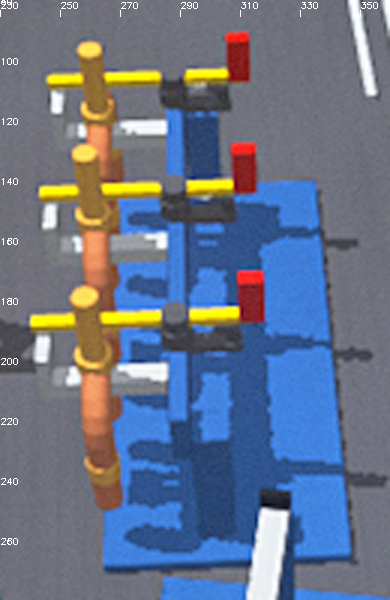

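View pics/s2.png

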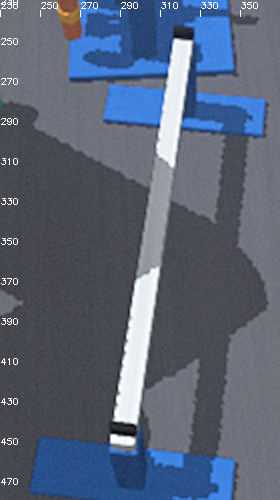

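```bash
cat > h.py <<'E'
import numpy as np, cv2
from scipy.optimize import least_squares
from scipy.spatial.transform import Rotation as R
C={'side':dict(f=502.555,c=(328.954,239.003),r=[2.48154277,-0.11187489,0.03870259],t=[-592.04411257,103.31764385,938.90861892]),
'top':dict(f=621.66966,c=(316.15869,241.9553),r=[2.23249415,-1.97484123,0.21362754],t=[-51.0435608,593.15076364,1355.92181645])}
def proj(cam,P):
    c=C[cam]; p=R.from_rotvec(c['r']).apply(np.atleast_2d(P))+c['t']
    return c['f']*p[:,:2]/p[:,2:]+np.array(c['c'])
def ray(cam,uv,z):
    c=C[cam]; Rm=R.from_rotvec(c['r']).as_matrix(); d=Rm.T@np.array([(uv[0]-c['c'][0])/c['f'],(uv[1]-c['c'][1])/c['f'],1]); o=-Rm.T@np.array(c['t'])
    return o+d*(z-o[2])/d[2]
def fit(obs,x0):
    def tr(p,L):
        L=np.array(L,float); c,s=np.cos(p[2]),np.sin(p[2])
        return np.array([p[0]+c*L[0]-s*L[1],p[1]+s*L[0]+c*L[1],L[2]])
    f=lambda p: np.concatenate([proj(c,tr(p,L))[0]-uv for c,uv,L in obs])
    r=least_squares(f,x0,loss='soft_l1',x_scale=[10,10,.1]); return r.x,f(r.x).reshape(-1,2)
E
python3 - <<'E'
from h import *
print(ray('top',(289,282.5),193),ray('side',(258.3,178.5),193))
print(ray('top',(177,265.5),193),ray('side',(260,96),193))
print(ray('top',(228,273.5),193),ray('side',(258.3,130.5),193))
for n,c in C.items(): print(n,-R.from_rotvec(c['r']).as_matrix().T@np.array(c['t']))
obs=[]
# hooks: image left = +y? 
ys=[115,0,-115]
for y,uv,uvs in zip(ys,[(166,281),(219.5,290.3),(274,298.5)],[None]*3): obs.append(('top',uv,[-80,y+18,151]))
for y,uv in zip(ys,[(176,215.5),(229.5,224.8),(283.4,233)]): obs.append(('top',uv,[52,y+18,181]))
for y,uv in zip(ys,[(309,91.5),(311.3,128.5),(313.5,171)]): obs.append(('side',uv,[52,y+18,181]))
obs+=[('top',(325,232.5),[110,-180,10]),('top',(314.5,298.8),[-50,-180,10]),('top',(177.5,210),[110,180,10]),('side',(347.3,265),[110,-180,10]),('side',(264.5,269),[-50,-180,10])]
x,r=fit(obs,[550,200,0]); print(x,np.round(r,1).tolist())
obs=[('top',(320+67/4,220+103/4),[0,170,120]),('top',(320+668/4,220+300/4),[0,-170,120]),
('side',(230+183/2,230+30/2),[0,160,133]),('side',(230+122/2,230+437/2),[0,-170,120])]
x,r=fit(obs,[550,-100,0]); print(x,np.round(r,1).tolist())
E
```

```text
[476.66305282  63.70121031 193.        ] [479.96493532  68.61117283 193.        ]
[483.44168777 295.90240845 193.        ] [484.33299126 296.41099263 193.        ]
[479.81760186 189.81116967 193.        ] [480.52116264 192.87429869 193.        ]
side [ 544.97174215 -543.69861547  806.31121612]
top [ 301.14448945   -6.90083619 1449.90400398]
[ 5.28087983e+02  1.87559028e+02 -3.72905278e-02] [[-0.1, 0.4], [0.1, -0.2], [-0.4, 0.3], [-0.3, 2.4], [0.0, 1.6], [0.2, 1.9], [1.2, 0.0], [0.8, 0.1], [0.7, 0.6], [0.5, 0.1], [0.3, 0.1], [-0.7, -0.8], [0.5, -0.3], [0.0, -0.7]]
[ 5.46412072e+02 -1.90994621e+02 -2.02276948e-01] [[-0.3, -0.3], [-0.4, -0.2], [-0.1, -1.3], [-0.1, 1.8]]
```

```bash
cat >> h.py <<'E'
RACK=[528.09,187.56,-0.0373]; RAIL=[546.4,-191.0,-0.2023]
def w(F,x,y): 
    c,s=np.cos(F[2]),np.sin(F[2]); return np.array([F[0]+c*x-s*y,F[1]+s*x+c*y])
def inv(F,P):
    c,s=np.cos(F[2]),np.sin(F[2]); d=np.array(P[:2])-F[:2]; return np.array([c*d[0]+s*d[1],-s*d[0]+c*d[1]])
def go(xy,z,yawdeg=None):
    from bench import robot
    s=robot.read_state(); Rm=R.from_euler('xyz',s['tool_rot']).as_matrix()
    d=np.array([xy[0],xy[1],z])-s['eef_pos']; yaw=np.degrees(s['tool_rot'][2])
    print('t',round(s['time'],2),'pos',s['eef_pos'].round(1),'rot',np.degrees(s['tool_rot']).round(2),'F',s['force'].round(1),'w',round(s['width'],3))
    print('tool shift',(Rm.T@d).round(1), 'ry', None if yawdeg is None else round(-(yawdeg-yaw),2))
E
python3 -m creep '[[[0,0,0,0,5.2,0,-1],[0,0,0,0,5.2,0,-1],[0,0,0,0,5.2,0,-1],[0,0,0,0,0,0,-1],[0,0,0,0,0,0,-1]]]'
python3 -c "
from h import *
for k,y in ((1,-115),(2,0),(3,115)): print(k,w(RACK,-45,y),w(RACK,52,y+18),w(RACK,52,y+63))
go(w(RACK,52,-115+18+45),235,87.86)"
```

```text
time: 0.57
eef_pos: [157.0, -656.3, 226.3]
tool_rot: [-1.571, -0.0, 1.536]
force: [0.2, 0.5, -0.1]
width: 0.683
1 [478.83279498  74.31810071] [576.43656957  88.68831947] [578.11468038 133.65701907]
2 [483.1213004  189.23811081] [580.72507498 203.60832957] [582.40318579 248.57702917]
3 [487.40980581 304.15812091] [585.01358039 318.52833967] [586.69169121 363.49703927]
t 0.57 pos [ 157.  -656.3  226.3] rot [-8.999e+01 -3.000e-02  8.801e+01] F [ 0.2  0.5 -0.1] w 0.683
tool shift [ 804.1   -8.4 -393.5] ry 0.15
```

```bash
python3 -m creep '[[[20,-3,-10,0,0,0,-1],[34,-3,-17,0,0,0,-1],[34,-2,-17,0,0,0,-1],[34,0,-17,0,0,0,-1],[34,0,-17,0,0,0,-1],[34,0,-17,0,0,0,-1],[34,0,-17,0,0,0,-1],[34,0,-17,0,0,0,-1],[34,0,-17,0,0,0,-1],[34,0,-17,0,0,0,-1],[34,0,-17,0,0,0,-1],[34,0,-17,0,0,0,-1]]]'
python3 -m creep '[[[34,0,-17,0,0,0,-1],[34,0,-17,0,0,0,-1],[34,0,-17,0,0,0,-1],[34,0,-17,0,0,0,-1],[34,0,-17,0,0,0,-1],[34,0,-17,0,0,0,-1],[34,0,-17,0,0,0,-1],[34,0,-17,0,0,0,-1],[34,0,-16,0,0,0,-1],[34,0,-10,0,0,0,-1],[20,0,0,0,0,0,-1],[0,0,0,0,0,0,-1]]]'
python3 - <<'E'
from h import *
go(w(RACK,52,-115+18+45),235,87.86)
from bench import cams
im=cams.camera('wrist'); cv2.imwrite('pics/w1.png',im[:,:,::-1]); print(cams.camera_info('wrist'))
im=cams.camera('side'); cv2.imwrite('pics/s3.png',im[:,:,::-1])
E
```

```text
time: 1.57
eef_pos: [369.0, -268.4, 234.9]
tool_rot: [-1.572, 0.0, 1.537]
force: [1.2, 0.2, 0.1]
width: 0.006
time: 2.57
eef_pos: [544.7, 87.0, 234.0]
tool_rot: [-1.57, -0.0, 1.539]
force: [-0.6, -0.7, -0.3]
width: 0.005
t 2.57 pos [544.7  87.  234. ] rot [-89.98  -0.    88.2 ] F [-0.6 -0.7 -0.3] w 0.005
tool shift [ 47.7  -1.  -31.9] ry 0.34
{'fx': 432.59125483073257, 'fy': 432.59125483073257, 'cx': 316.90425247902596, 'cy': 233.3968873254498, 'rvec': array([-2.11790535, -2.05155514, -0.26019812]), 'tvec': array([-101.44821418, -556.27587475,  260.90415352])}
```

View pics/w1.png

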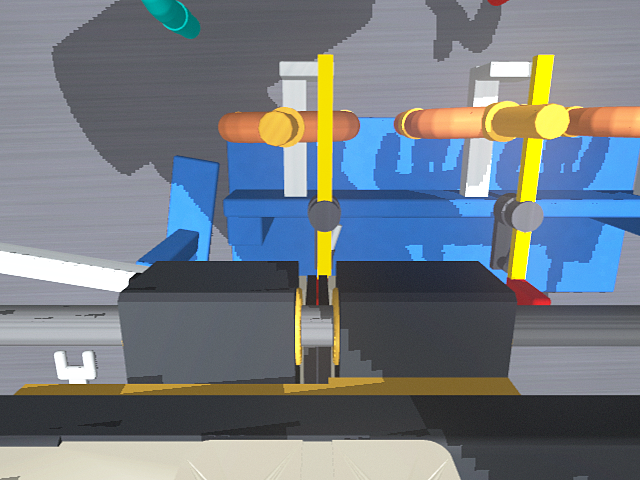

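View pics/s3.png

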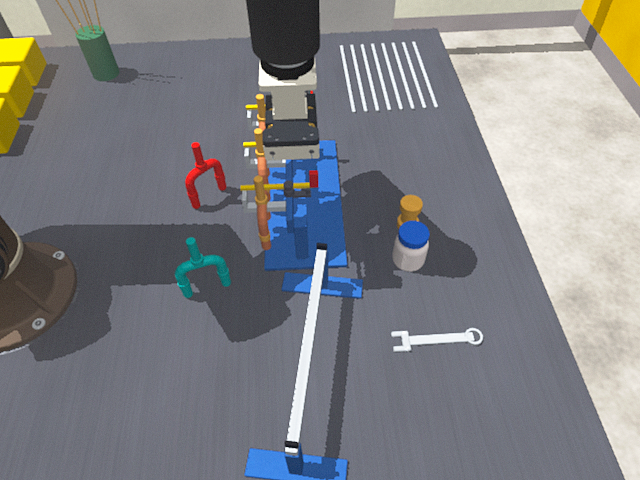

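```bash
python3 -m creep '[[[0,0,0,0,0,0,-1]]]'
python3 - <<'E'
from h import *
C['w1']=dict(f=432.591,c=(316.904,233.397),r=[-2.11790535,-2.05155514,-0.26019812],t=[-101.44821418,-556.27587475,260.90415352])
for n,uv,z in (('stub1',(278,127),193),('tip1',(326,55),151),('stub2',(551,122),193),('tip2',(544,55),151),('piv1',(324,215),155),('piv2',(527,213),155)):
    P=ray('w1',uv,z); print(n,P.round(1),inv(RACK,P).round(1))
go(w(RACK,52,-115+18+45),235,87.86)
E
```

```text
time: 2.75
eef_pos: [543.8, 83.3, 234.5]
tool_rot: [-1.571, 0.0, 1.535]
force: [0.4, -1.2, -0.2]
width: 0.007
stub1 [478.1  69.  193. ] [ -45.5 -120.4]
tip1 [443.   92.2 151. ] [-81.5 -98.5]
stub2 [479.8 190.4 193. ] [-48.3   1. ]
tip2 [446.6 205.3 151. ] [-82.1  14.7]
piv1 [527.   88.7 155. ] [  2.6 -98.8]
piv2 [529.4 202.  155. ] [ 0.8 14.5]
t 2.75 pos [543.8  83.3 234.5] rot [-8.999e+01  1.000e-02  8.796e+01] F [ 0.4 -1.2 -0.2] w 0.007
tool shift [ 51.6  -0.5 -32.5] ry 0.1
```

```bash
python3 -m creep '[[[17,0,-11,0,0,0,-1],[17,0,-11,0,0,0,-1],[17.5,0,-10,0,0,0,-1],[0,0,0,0,0,0,-1],[0,20,0,0,0,0,-1],[0,25,0,0,0,0,-1],[0,20,0,0,0,0,-1],[0,11,0,0,0,0,-1],[0,0,0,0,0,0,-1],[0,0,0,0,0,0,-1]]]'
python3 - <<'E'
from h import *
go(w(RACK,38,-115+18-33+26),158,87.86)
from bench import cams
im=cams.camera('wrist'); cv2.imwrite('pics/w2.png',im[:,:,::-1])
im=cams.camera('side'); cv2.imwrite('pics/s4.png',cv2.resize(im[60:260,200:400,::-1],None,fx=3,fy=3))
E
```

```text
time: 3.58
eef_pos: [578.0, 133.0, 159.0]
tool_rot: [-1.571, 0.001, 1.533]
force: [0.1, -0.2, 0.0]
width: 0.006
t 3.58 pos [578. 133. 159.] rot [-8.999e+01  3.000e-02  8.784e+01] F [ 0.1 -0.2  0. ] w 0.006
tool shift [-51.4   1.   13.9] ry -0.02
```

View pics/w2.png

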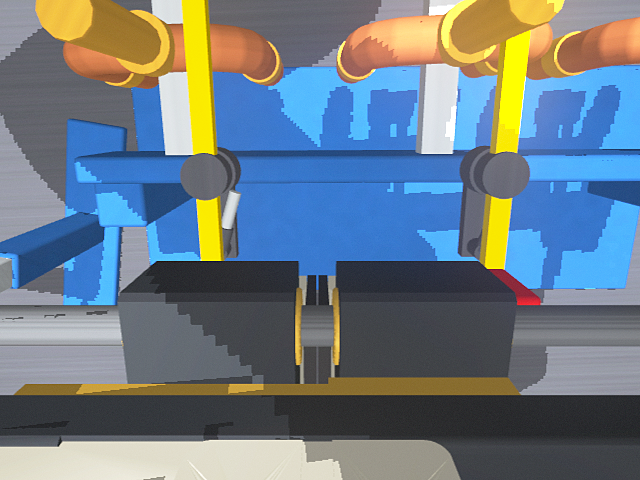

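View pics/s4.png

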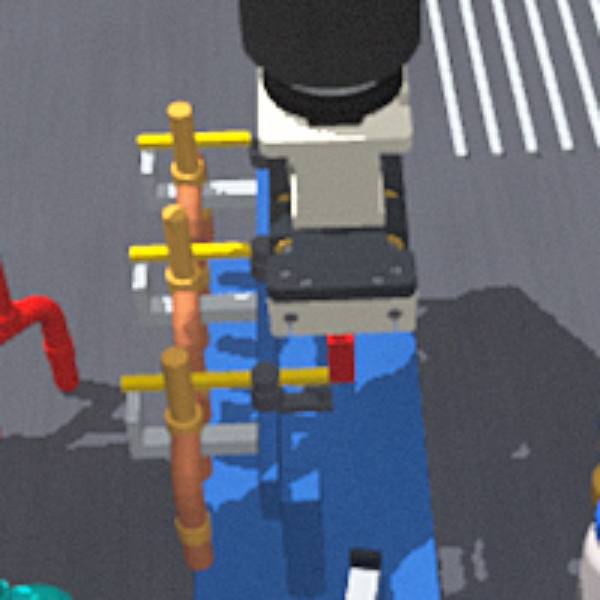

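```bash
python3 -m creep '[[[-10,0,1,0,0,0,-1],[-8,0,2,0,0,0,-1],[-6,0,2,0,0,0,-1],[-6,0,2,0,0,0,-1],[0,0,0,0,0,0,-1]]]'
python3 -m creep '[[[-6,0,2,0,0,0,-1],[-6,0,2,0,0,0,-1],[-6,0,2,0,0,0,-1],[0,0,0,0,0,0,-1]]]'
python3 - <<'E'
from h import *
go(w(RACK,38,-115+18-33+26),158,87.86)
from bench import cams
im=cams.camera('wrist'); cv2.imwrite('pics/w3.png',im[:,:,::-1])
E
```

```text
time: 4.1
eef_pos: [569.7, 103.2, 159.3]
tool_rot: [-1.572, -0.001, 1.533]
force: [0.6, 1.9, 0.9]
width: 0.008
time: 4.43
eef_pos: [562.0, 85.1, 158.3]
tool_rot: [-1.569, 0.001, 1.533]
force: [0.4, 0.7, -0.6]
width: 0.004
t 4.43 pos [562.   85.1 158.3] rot [-8.991e+01  4.000e-02  8.782e+01] F [ 0.4  0.7 -0.6] w 0.004
tool shift [-2.8  0.3 -0.3] ry -0.04
```

View pics/w3.png

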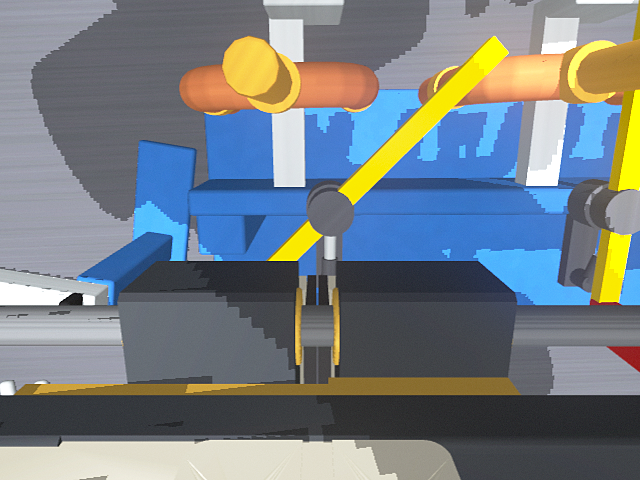

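The keeper 1 tongue now stands at about 45° in the wrist view, from the pivot at (330,208) to the tip at (497,47). I'll push a little further so it snaps.

```bash
python3 -m creep '[[[-5,0,3,0,0,0,-1],[-4,0,3,0,0,0,-1],[0,0,0,0,0,0,-1],[0,0,0,0,0,0,-1]]]'
python3 - <<'E'
from h import *
go(w(RACK,-45,-120.4),240,87.86)
from bench import cams
im=cams.camera('wrist'); cv2.imwrite('pics/w4.png',im[:,:,::-1])
E
```

```text
time: 4.82
eef_pos: [556.5, 77.3, 158.6]
tool_rot: [-1.571, 0.0, 1.533]
force: [0.3, 0.1, 0.4]
width: 0.005
t 4.82 pos [556.5  77.3 158.6] rot [-8.999e+01  1.000e-02  8.784e+01] F [0.3 0.1 0.4] w 0.005
tool shift [-11.3 -81.4  77.5] ry -0.02
```

View pics/w4.png

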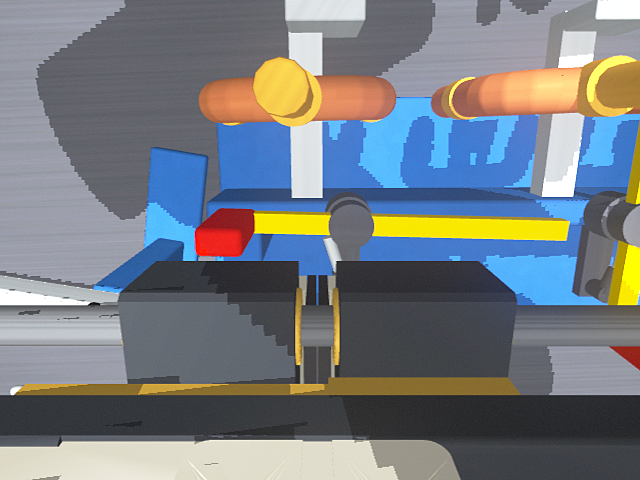

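Keeper 1 has snapped open: the tail lies to the left with the tab at (228,232) and the tongue to the right. Next I'll go above stub 1.

```bash
cat >> h.py <<'E'
def wrist(name):
    from bench import cams
    i=cams.camera_info('wrist'); C['w']=dict(f=i['fx'],c=(i['cx'],i['cy']),r=i['rvec'],t=i['tvec'])
    im=cams.camera('wrist'); cv2.imwrite(name,im[:,:,::-1]); np.savez('w.npz',r=i['rvec'],t=i['tvec'],c=C['w']['c'],f=i['fx'])
def wload():
    d=np.load('w.npz'); C['w']=dict(f=float(d['f']),c=tuple(d['c']),r=d['r'],t=d['t'])
E
python3 -m creep '[[[0,-20,0,0,0,0,-1],[0,-35,0,0,0,0,-1],[0,-26,0,0,0,0,0],[-5,0,28,0,0,0,0],[-6,0,28,0,0,0,0],[0,0,21,0,0,0,0],[0,0,0,0,0,0,0],[0,0,0,0,0,0,0]]]'
python3 -c "
from h import *
wrist('pics/w5.png'); go(w(RACK,-45,-120.4),153,87.86)"
```

```text
time: 5.53
eef_pos: [479.0, 69.6, 240.4]
tool_rot: [-1.572, -0.001, 1.534]
force: [0.5, 0.5, 1.0]
width: 0.4
t 5.58 pos [479.7  69.8 240.1] rot [-9.007e+01 -3.000e-02  8.790e+01] F [0.6 0.1 0.4] w 0.443
tool shift [-0.9 87.1  1.1] ry 0.04
```

View pics/w5.png

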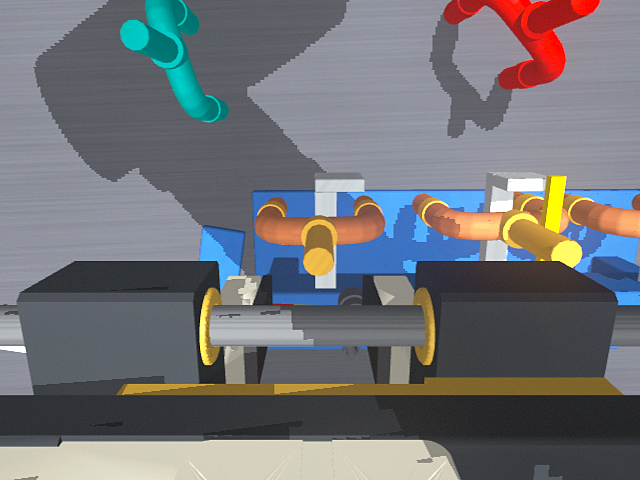

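```bash
python3 -c "
from h import *
wload(); P=ray('w',(318,262),193); print(P,inv(RACK,P)); go(P[:2],153,87.86)"
```

```text
[478.96670309  69.0032514  193.        ] [ -44.66798713 -120.30615888]
t 5.58 pos [479.7  69.8 240.1] rot [-9.007e+01 -3.000e-02  8.790e+01] F [0.6 0.1 0.4] w 0.443
tool shift [-0.8 87.1  0.8] ry 0.04
```

```bash
python3 -m creep '[[[-0.5,20,1,0,0,0,0],[0,25,0,0,0,0,0],[0,20,0,0,0,0,0],[0,12,0,0,0,0,0],[0,8,0,0,0,0,0],[0,0,0,0,0,0,0],[0,0,0,0,0,0,-1],[0,0,0,0,0,0,-1],[0,0,0,0,0,0,-1],[0,0,0,0,0,0,-1],[0,0,0,0,0,0,-1],[0,0,0,0,0,0,-1]]]' 35
python3 -c "
from h import *
wrist('pics/w6.png'); go(w(RACK,-45,-120.4),275,87.86)"
```

```text
time: 6.58
eef_pos: [478.8, 69.0, 155.2]
tool_rot: [-1.572, -0.0, 1.534]
force: [0.2, -0.6, 1.7]
width: 0.172
t 6.63 pos [478.8  69.  155.2] rot [-9.007e+01 -1.000e-02  8.787e+01] F [-0.9 -0.   3.2] w 0.171
tool shift [-1.000e-01 -1.198e+02  1.000e-01] ry 0.01
```

View pics/w6.png

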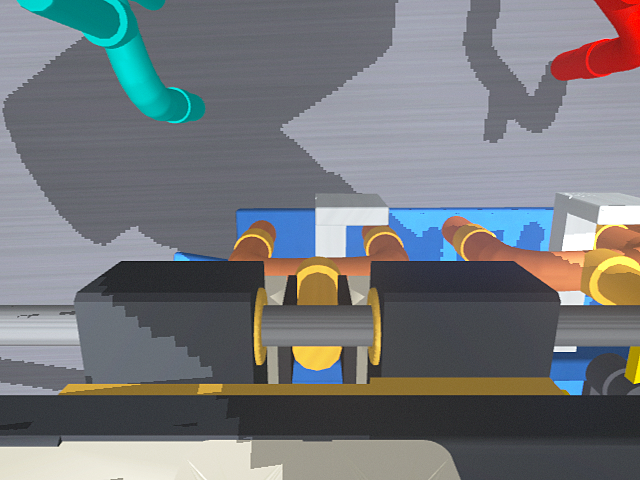

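```bash
python3 -m creep '[[[0,-5,0,0,0,0,-1],[0,-12,0,0,0,0,-1],[0,-20,0,0,0,0,-1],[0,-22,0,0,0,0,-1],[0,-22,0,0,0,0,-1],[0,-22,0,0,0,0,-1],[0,-17,0,0,0,0,-1],[0,-8,0,0,0,0,-1],[0,0,0,0,0,0,-1],[0,0,0,0,0,0,-1]]]' 45
python3 -c "
from h import *
from bench import cams
print(w(RAIL,0,100),w(RAIL,0,-100),w(RAIL,0,0))
cv2.imwrite('pics/s5.png',cams.camera('side')[:,:,::-1])
wrist('pics/w7.png'); go(w(RAIL,0,-45),282,168.4)"
```

```text
time: 7.47
eef_pos: [477.9, 69.0, 281.8]
tool_rot: [-1.57, -0.0, 1.533]
force: [0.0, 0.6, -3.8]
width: 0.173
[566.49229565 -93.03929535] [ 526.30770435 -288.96070465] [ 546.4 -191. ]
t 7.57 pos [477.6  68.8 281. ] rot [-8.986e+01  5.000e-02  8.784e+01] F [-0.5 -0.6 -3.3] w 0.173
tool shift [-301.4   -0.9  -71.2] ry -80.56
```

View pics/s5.png

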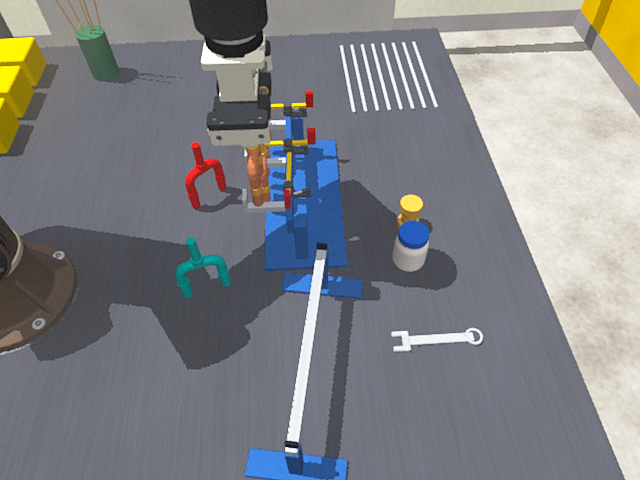

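View pics/w7.png

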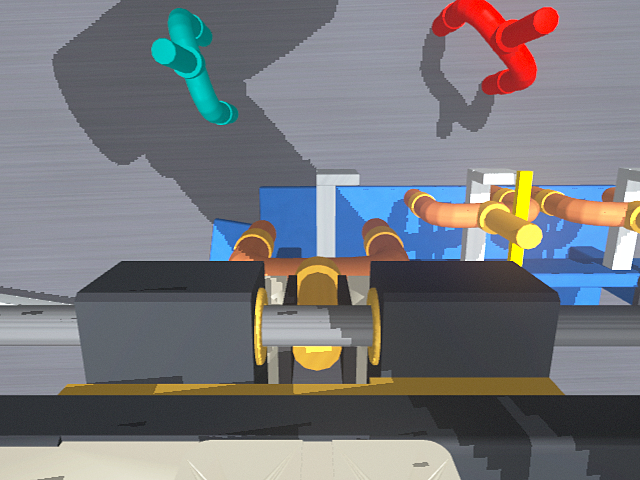

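```bash
python3 -m creep '[[[-12,0,-3,0,0,0,-1],[-24,0,-6,0,0,0,-1],[-30,0,-7,0,0,0,-1],[-30,0,-7,0,0,0,-1],[-30,0,-7,0,0,0,-1],[-30,0,-7,0,0,0,-1],[-30,0,-7,0,0,0,-1],[-30,0,-7,0,0,0,-1],[-30,0,-7,0,0,0,-1],[-28,0,-6,0,0,0,-1],[-18,0,-4,0,0,0,-1],[-9,0,-3,0,0,0,-1]]]'
python3 -m creep '[[[0,0,0,0,-5,0,-1],[0,0,0,0,-7,0,-1],[0,0,0,0,-7,0,-1],[0,0,0,0,-7,0,-1],[0,0,0,0,-7,0,-1],[0,0,0,0,-7,0,-1],[0,0,0,0,-7,0,-1],[0,0,0,0,-7,0,-1],[0,0,0,0,-7,0,-1],[0,0,0,0,-7,0,-1],[0,0,0,0,-7,0,-1],[0,0,0,0,-5,0,-1]]]'
python3 -m creep '[[[0,0,0,0,-0.5,0,-1],[0,0,0,0,0,0,-1]]]'
python3 -c "
from h import *
from bench import cams
cv2.imwrite('pics/s6.png',cams.camera('side')[:,:,::-1])
cv2.imwrite('pics/tt6.png',cams.camera('top')[:,:,::-1])
wrist('pics/w8.png'); go(w(RAIL,0,-45),282,168.4)"
```

```text
time: 8.57
eef_pos: [537.5, -236.6, 280.4]
tool_rot: [-1.567, -0.0, 1.531]
force: [0.2, 0.5, -2.3]
width: 0.17
time: 9.57
eef_pos: [537.7, -233.8, 281.3]
tool_rot: [-1.571, -0.002, 2.936]
force: [-0.6, 0.3, -2.5]
width: 0.174
time: 9.73
eef_pos: [537.8, -234.0, 281.7]
tool_rot: [-1.571, -0.002, 2.936]
force: [-0.1, -0.2, -2.6]
width: 0.174
t 9.88 pos [ 538.  -234.2  282.2] rot [-9.0000e+01 -3.0000e-02  1.6823e+02] F [-0.2 -0.3 -3.3] w 0.173
tool shift [0.5 0.2 1. ] ry -0.17
```

View pics/w8.png

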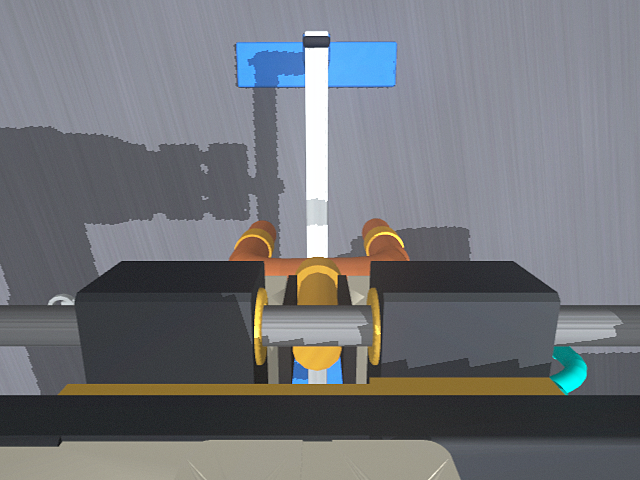

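View pics/s6.png

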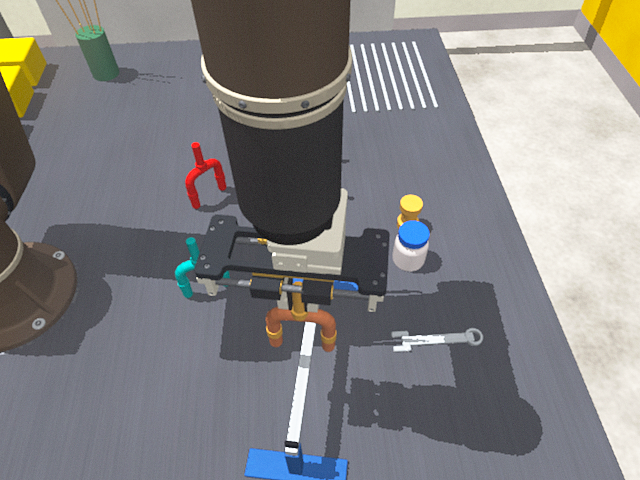

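The bar runs vertically at column 316 and the hairpin is centred on it, so I'll lower.

```bash
python3 -m creep '[[[0,10,0,0,0,0,-1],[0.5,20,1,0,0,0,-1],[0,20,0,0,0,0,-1],[0,20,0,0,0,0,-1],[0,20,0,0,0,0,-1],[0,15,0,0,0,0,-1],[0,8,0,0,0,0,-1],[0,5,0,0,0,0,-1],[0,4,0,0,0,0,-1],[0,0,0,0,0,0,-1]]]'
python3 -m creep '[[[0,2,0,0,0,0,-1],[0,2,0,0,0,0,-1],[0,0,0,0,0,0,-1]]]'
python3 -c "
from h import *
from bench import cams
cv2.imwrite('pics/s7.png',cams.camera('side')[150:450,150:450,::-1])
go(w(RAIL,0,-45),155,168.4)"
```

```text
time: 10.72
eef_pos: [537.4, -235.3, 160.3]
tool_rot: [-1.571, -0.0, 2.938]
force: [0.6, 0.2, -2.4]
width: 0.175
time: 10.97
eef_pos: [537.5, -235.3, 156.8]
tool_rot: [-1.571, 0.001, 2.938]
force: [-1.1, 0.8, -2.5]
width: 0.171
t 11.02 pos [ 537.5 -235.3  156.9] rot [-9.0000e+01  3.0000e-02  1.6835e+02] F [-1.   0.9 -3.4] w 0.17
tool shift [ 0.2  1.9 -0.2] ry -0.05
```

View pics/s7.png

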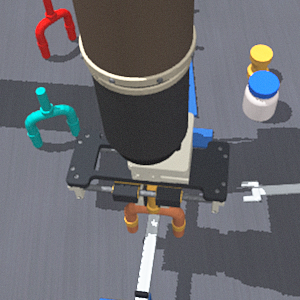

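```bash
python3 -m creep '[[[0,1,0,0,0,0,-1],[0,1,0,0,0,0,-1],[0,0,0,0,0,0,-1],[0,0,0,0,0,0,-1]]]'
python3 -m creep '[[[0,1,0,0,0,0,-1],[0,0,0,0,0,0,-1],[0,0,0,0,0,0,-1]]]'
```

```text
time: 11.35
eef_pos: [537.8, -235.5, 155.3]
tool_rot: [-1.571, 0.001, 2.939]
force: [-1.1, 1.3, 2.7]
width: 0.174
time: 11.6
eef_pos: [537.9, -235.6, 155.2]
tool_rot: [-1.57, 0.002, 2.939]
force: [-3.2, 3.1, 10.6]
width: 0.175
```

```bash
python3 -m creep '[[[0,-1,0,0,0,0,-1],[0,0,0,0,0,0,-1],[0,0,0,0,0,0,-0.2],[0,0,0,0,0,0,-0.2],[0,0,0,0,0,0,0],[0,0,0,0,0,0,0],[0,-10,0,0,0,0,0],[0,-25,0,0,0,0,0],[0,-35,0,0,0,0,0],[0,-35,0,0,0,0,0],[0,-15,0,0,0,0,0],[0,0,0,0,0,0,0]]]'
python3 -c "
from h import *
from bench import cams
cv2.imwrite('pics/s8.png',cams.camera('side')[:,:,::-1])
wrist('pics/w9.png'); go(w(RACK,-25,-115-28),270,87.86)"
```

```text
time: 12.6
eef_pos: [539.4, -236.1, 280.4]
tool_rot: [-1.57, 0.008, 2.939]
force: [0.1, -0.0, -0.2]
width: 0.503
t 12.7 pos [ 537.6 -235.3  275.8] rot [-9.0020e+01  1.2000e-01  1.6835e+02] F [-0.1  0.2 -0.2] w 0.5
tool shift [  95.8    5.7 -267. ] ry 80.49
```

View pics/w9.png

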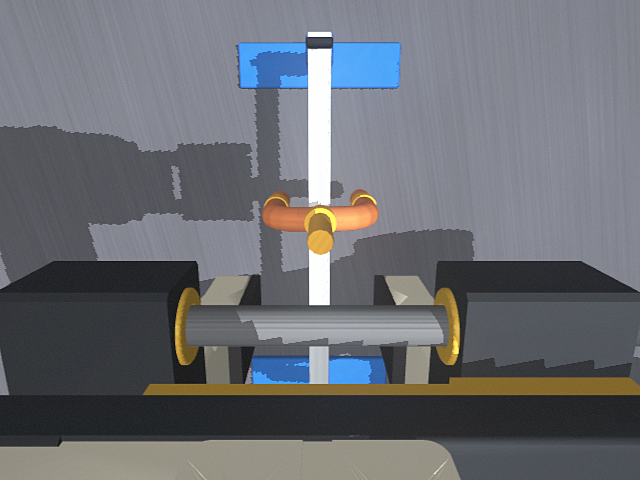

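View pics/s8.png

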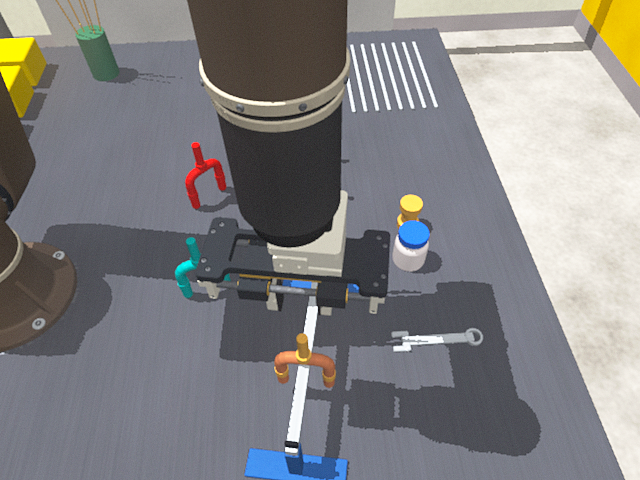

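```bash
python3 -c "
from h import *
wload()
P=ray('w',(320,241),193); print(P,inv(RAIL,P))
P=ray('w',(276,215),129); print(inv(RAIL,P)); P=ray('w',(366,212),129); print(inv(RAIL,P))
P=ray('w',(319,40),133); print(P,inv(RAIL,P))
P=ray('side',(302.5,337),193);print(P,inv(RAIL,P))"
```

```text
[ 536.40522133 -236.34395944  193.        ] [ -0.68031322 -46.42744266]
[ 31.05640678 -48.15913177]
[-33.98656895 -50.38539167]
[ 513.27778949 -352.33202394  133.        ] [-3.14435858e-02 -1.64697000e+02]
[ 537.63425886 -233.81520001  193.        ] [ 1.55747782e-02 -4.37033102e+01]
```

Hairpin 1 hangs square at rail y≈-46. Next I'll shut keeper 1.

```bash
python3 -m creep '[[[0,0,0,0,5,0,-1],[0,0,0,0,7,0,-1],[0,0,0,0,7,0,-1],[0,0,0,0,7,0,-1],[0,0,0,0,7,0,-1],[0,0,0,0,7,0,-1],[0,0,0,0,7,0,-1],[0,0,0,0,7,0,-1],[0,0,0,0,7,0,-1],[0,0,0,0,7,0,-1],[0,0,0,0,7,0,-1],[0,0,0,0,5.5,0,-1]]]'
python3 -m creep '[[[0,0,0,0,0,0,-1]]]'
python3 -c "
from h import *
go(w(RACK,-28,-115-26),240,87.86)"
```

```text
time: 13.7
eef_pos: [536.8, -235.2, 273.3]
tool_rot: [-1.568, -0.0, 1.527]
force: [0.2, -0.7, -0.3]
width: 0.005
time: 13.78
eef_pos: [536.8, -235.2, 273.4]
tool_rot: [-1.568, -0.0, 1.529]
force: [0.0, -0.0, 0.1]
width: 0.003
t 13.78 pos [ 536.8 -235.2  273.4] rot [-8.987e+01 -2.000e-02  8.760e+01] F [ 0.  -0.   0.1] w 0.003
tool shift [280.9  33.6  53.6] ry -0.26
```

```bash
python3 -m creep '[[[20,0,4,0,0,0,-1],[35,4,7,0,0,0,-1],[37,5,7,0,0,0,-1],[37,5,7,0,0,0,-1],[37,5,7,0,0,0,-1],[37,5,7,0,0,0,-1],[37,5,7,0,0,0,-1],[30,5,5,0,0,0,-1],[11,0,3,0,0,0,-1],[0,0,0,0,0,0,-1],[0,0,0,0,0,0,-1]]]'
python3 -c "
from h import *
go(w(RACK,-28,-115-26),157,87.86); wrist('pics/w10.png')"
```

```text
time: 14.7
eef_pos: [493.6, 47.9, 240.2]
tool_rot: [-1.57, 0.001, 1.538]
force: [-1.1, -0.0, -0.2]
width: 0.004
t 14.7 pos [493.6  47.9 240.2] rot [-8.995e+01  3.000e-02  8.810e+01] F [-1.1 -0.  -0.2] w 0.004
tool shift [-0.1 83.2 -1.3] ry 0.24
```

View pics/w10.png

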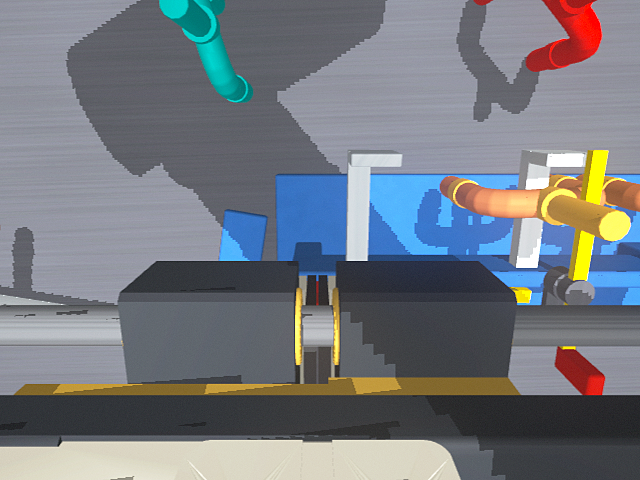

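```bash
python3 -m creep '[[[0,20,-1,0,0,0,-1],[0,30,0,0,0,0,-1],[0,20,0,0,0,0,-1],[0,11,0,0,0,0,-1],[0,0,-6,0,0,0,-1],[0,0,-8,0,0,0,-1],[0,0,-8,0,0,0,-1],[0,0,-8,0,0,0,-1],[1,0,-8,0,0,0,-1],[2,0,-8,0,0,0,-1],[0,0,0,0,0,0,-1]]]'
python3 -c "
from h import *
go(w(RACK,28,-115-18),158,87.86); wrist('pics/w11.png'); from bench import robot; print(inv(RACK,robot.read_state()['eef_pos']))"
```

```text
time: 15.67
eef_pos: [543.4, 49.2, 160.0]
tool_rot: [-1.573, -0.0, 1.533]
force: [0.0, 0.5, 1.1]
width: 0.005
t 15.67 pos [543.4  49.2 160. ] rot [-9.010e+01 -1.000e-02  8.786e+01] F [0.  0.5 1.1] w 0.005
tool shift [ 4.7  2.  -7.5] ry 0.0
[  19.50530081 -137.96711161]
```

View pics/w11.png

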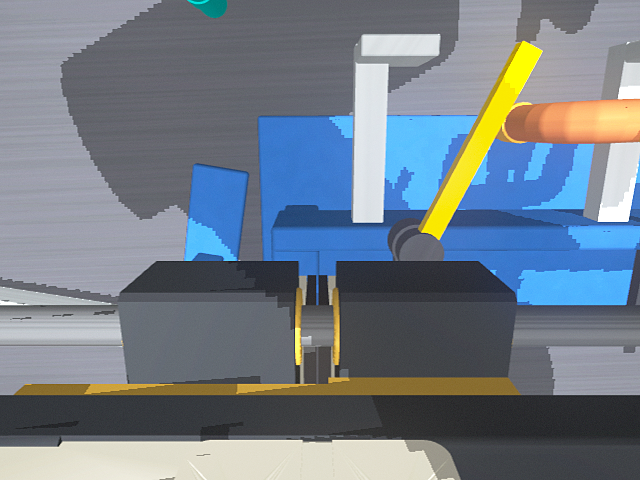

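```bash
python3 -m creep '[[[0,0,0,0,0,0,-1],[0,0,0,0,0,0,-1],[0,-20,0,0,0,0,-1],[0,-35,0,0,0,0,-1],[0,-28,0,0,0,0,-1],[0,0,0,0,0,0,-1]]]'
python3 -c "
from h import *
wrist('pics/w12.png'); go(w(RACK,52,63),245,87.86)
from bench import cams
cv2.imwrite('pics/s9.png',cams.camera('side')[:,:,::-1])"
```

```text
time: 16.22
eef_pos: [543.7, 49.2, 249.1]
tool_rot: [-1.58, -0.002, 1.535]
force: [1.5, -0.1, 0.8]
width: 0.005
t 16.27 pos [542.6  49.2 246.3] rot [-90.36  -0.13  87.89] F [-1.1 -1.  -1.1] w 0.008
tool shift [200.7   2.  -32.4] ry 0.03
```

View pics/w12.png

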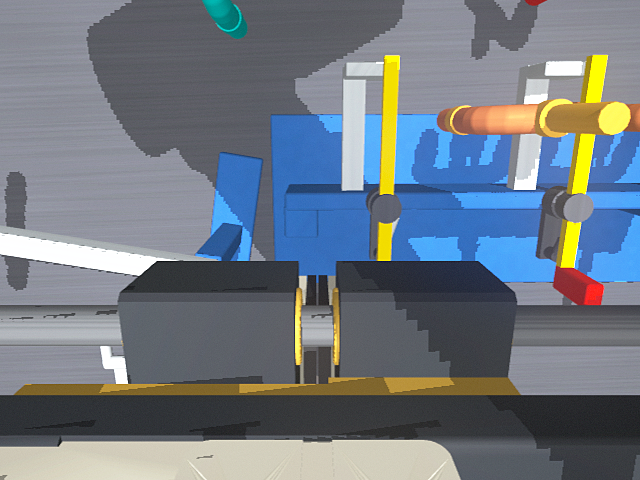

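View pics/s9.png

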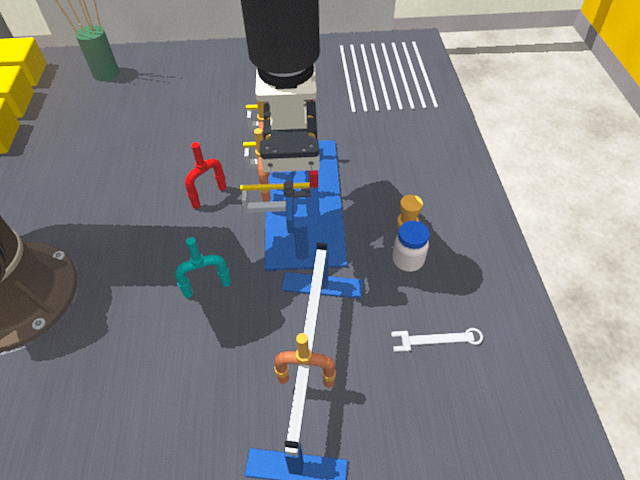

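Keeper 1 is shut again: its tongue points straight forward, from (386,205) to (392,57). Next is keeper 2.

```bash
python3 -m creep '[[[20,0,-5,0,0,0,-1],[35,0,-6,0,0,0,-1],[35,0,-6,0,0,0,-1],[35,0,-6,0,0,0,-1],[35,0,-6,0,0,0,-1],[30,0,-3,0,0,0,-1],[11,0,0,0,0,0,-1],[0,0,0,0,0,0,-1],[0,0,0,0,0,0,-1]]]'
python3 -c "
from h import *
go(w(RACK,52,63),158,87.86)"
```

```text
time: 17.07
eef_pos: [579.8, 248.5, 241.2]
tool_rot: [-1.569, 0.001, 1.535]
force: [-0.6, -1.1, 0.4]
width: 0.004
t 17.07 pos [579.8 248.5 241.2] rot [-8.989e+01  8.000e-02  8.793e+01] F [-0.6 -1.1  0.4] w 0.004
tool shift [ 0.3 83.2 -2.8] ry 0.07
```

```bash
python3 -m creep '[[[0,20,-2,0,0,0,-1],[0,25,0,0,0,0,-1],[0,25,0,0,0,0,-1],[0,13,0,0,0,0,-1],[0,0,0,0,0,0,-1],[-10,0,1,0,0,0,-1],[-8,0,2,0,0,0,-1],[-6,0,2,0,0,0,-1],[-6,0,2,0,0,0,-1],[-6,0,2,0,0,0,-1],[-6,0,2,0,0,0,-1],[-6,0,2,0,0,0,-1]]]'
python3 -m creep '[[[-5,0,3,0,0,0,-1],[-4,0,3,0,0,0,-1],[0,0,0,0,0,0,-1],[0,0,0,0,0,0,-1],[0,0,0,0,0,0,-1]]]'
python3 -c "
from h import *
wrist('pics/w13.png'); go(w(RACK,-45,1),240,87.86)"
```

```text
time: 18.07
eef_pos: [567.4, 200.3, 160.0]
tool_rot: [-1.571, -0.0, 1.533]
force: [-1.4, 2.1, 1.4]
width: 0.006
time: 18.48
eef_pos: [561.5, 192.1, 159.5]
tool_rot: [-1.571, 0.0, 1.533]
force: [0.6, -0.4, 0.8]
width: 0.008
t 18.53 pos [561.5 192.2 159.4] rot [-8.999e+01  1.000e-02  8.786e+01] F [ 0.7  0.7 -0.2] w 0.005
tool shift [ -4.9 -80.5  78.2] ry -0.0
```

View pics/w13.png

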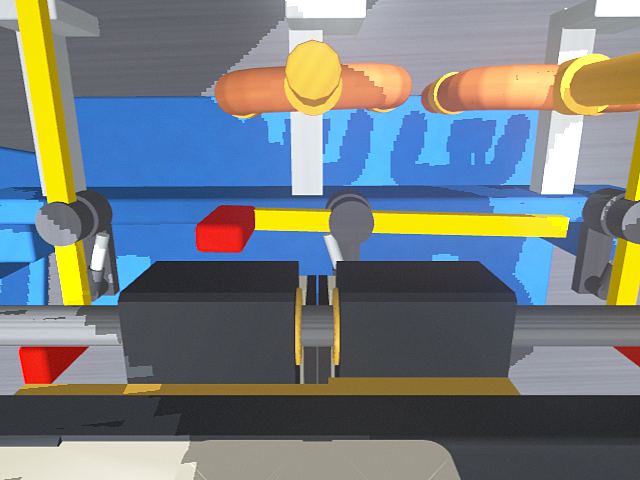

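Keeper 2 is open, with its tab at (228,228). Next I'll go over stub 2.

```bash
python3 -m creep '[[[0,-20,0,0,0,0,-1],[0,-35,0,0,0,0,-1],[0,-26,0,0,0,0,0],[-2,0,28,0,0,0,0],[-3,0,28,0,0,0,0],[0,0,22,0,0,0,0],[0,0,0,0,0,0,0],[0,0,0,0,0,0,0]]]'
python3 -c "
from h import *
wrist('pics/w14.png'); go(w(RACK,-45,1),155,87.86)"
```

```text
time: 19.2
eef_pos: [482.8, 190.4, 241.2]
tool_rot: [-1.572, -0.001, 1.535]
force: [0.5, 0.4, 0.2]
width: 0.398
t 19.25 pos [483.5 190.4 241.1] rot [-9.005e+01 -3.000e-02  8.791e+01] F [ 0.5 -0.  -1.1] w 0.44
tool shift [-0.3 86.   0.4] ry 0.05
```

View pics/w14.png

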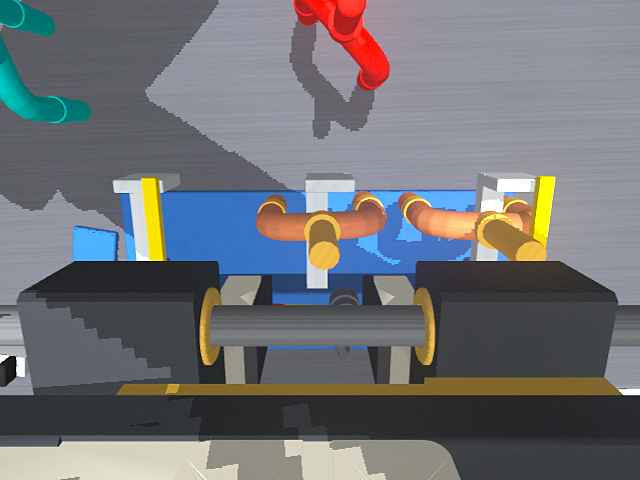

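```bash
python3 -c "
from h import *
wload(); P=ray('w',(323.5,254),193); print(P,inv(RACK,P)); go(P[:2],155,87.86)
a=ray('w',(258,218),129);b=ray('w',(385,213),129);print(a,b,np.degrees(np.arctan2(*(b-a)[[1,0]])))
print(ray('w',(533,253),193),inv(RACK,ray('w',(533,253),193)))"
```

```text
[478.95036004 192.59460194 193.        ] [-49.29320729   3.19861647]
t 19.25 pos [483.5 190.4 241.1] rot [-9.005e+01 -3.000e-02  8.791e+01] F [ 0.5 -0.  -1.1] w 0.44
tool shift [ 1.9 86.   4.7] ry 0.05
[473.37096329 151.94031475 129.        ] [473.04372627 232.95057014 129.        ] 90.23144227546582
[482.2092397  296.76793212 193.        ] [-49.92135866 107.42101542]
```

```bash
python3 -m creep '[[[1,20,2.5,0,0,0,0],[1,25,2,0,0,0,0],[0,20,0,0,0,0,0],[0,13,0,0,0,0,0],[0,8,0,0,0,0,0],[0,0,0,0,0,0,0],[0,0,0,0,0,0,-1],[0,0,0,0,0,0,-1],[0,0,0,0,0,0,-1],[0,0,0,0,0,0,-1],[0,0,0,0,0,0,-1],[0,0,0,0,0,0,-1]]]' 45
python3 -m creep '[[[0,-5,0,0,0,0,-1],[0,-12,0,0,0,0,-1],[0,-20,0,0,0,0,-1],[0,-22,0,0,0,0,-1],[0,-22,0,0,0,0,-1],[0,-22,0,0,0,0,-1],[0,-17,0,0,0,0,-1],[0,-8,0,0,0,0,-1],[0,0,0,0,0,0,-1],[0,0,0,0,0,0,-1]]]' 45
python3 -c "
from h import *
wrist('pics/w15.png'); go(w(RAIL,0,0),282,168.4)"
```

```text
time: 20.25
eef_pos: [479.2, 192.4, 155.2]
tool_rot: [-1.572, -0.001, 1.534]
force: [-0.5, 0.4, 2.0]
width: 0.177
time: 21.08
eef_pos: [478.3, 192.0, 281.8]
tool_rot: [-1.57, 0.0, 1.533]
force: [-1.0, -0.1, -4.2]
width: 0.173
t 21.13 pos [478.1 191.9 281.2] rot [-8.989e+01  5.000e-02  8.784e+01] F [ 0.2 -0.1 -3.8] w 0.172
tool shift [-380.    -0.7  -82.7] ry -80.56
```

View pics/w15.png

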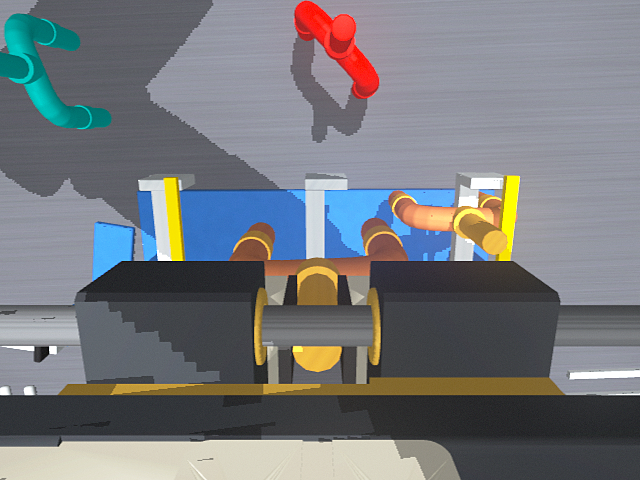

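```bash
python3 -m creep '[[[0,0,0,0,-5,0,-1],[0,0,0,0,-7,0,-1],[0,0,0,0,-7,0,-1],[0,0,0,0,-7,0,-1],[0,0,0,0,-7,0,-1],[0,0,0,0,-7,0,-1],[0,0,0,0,-7,0,-1],[0,0,0,0,-7,0,-1],[0,0,0,0,-7,0,-1],[0,0,0,0,-7,0,-1],[0,0,0,0,-7,0,-1],[0,0,0,0,-5,0,-1]]]'
python3 -c "
from h import *
from bench import cams
cv2.imwrite('pics/s10.png',cams.camera('side')[:,:,::-1])
go(w(RAIL,0,0),282,168.4)"
```

```text
time: 22.13
eef_pos: [478.1, 191.8, 280.7]
tool_rot: [-1.569, -0.002, 2.936]
force: [-0.6, 0.1, -4.0]
width: 0.174
t 22.18 pos [478.2 191.8 280.7] rot [-8.9880e+01 -1.2000e-01  1.6847e+02] F [-0.1  0.3 -3.1] w 0.174
tool shift [-143.3   -0.8  361.4] ry 0.07
```

View pics/s10.png

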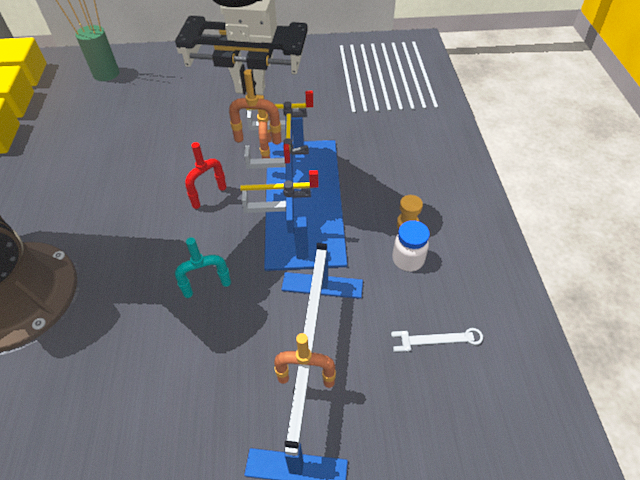

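```bash
python3 -m creep '[[[-6,0,14,0,0,0,-1],[-10,0,26,0,0,0,-1],[-12,0,30,0,0,0,-1],[-12,0,30,0,0,0,-1],[-12,0,30,0,0,0,-1],[-12,0,30,0,0,0,-1],[-12,0,30,0,0,0,-1],[-12,0,30,0,0,0,-1],[-12,0,30,0,0,0,-1],[-12,0,30,0,0,0,-1],[-12,0,30,0,0,0,-1],[-10,0,26,0,0,0,-1]]]'
python3 -m creep '[[[-9,0,15,0,0,0,-1],[0,0,0,0,0,0,-1],[0,0,0,0,0,0,-1],[0,0,0,0,0,0,-1]]]'
python3 -c "
from h import *
wrist('pics/w16.png'); go(w(RAIL,0,0),282,168.4)"
```

```text
time: 23.18
eef_pos: [538.6, -166.4, 281.0]
tool_rot: [-1.57, -0.002, 2.927]
force: [0.9, 0.3, -4.0]
width: 0.176
time: 23.52
eef_pos: [544.2, -180.9, 281.3]
tool_rot: [-1.571, -0.002, 2.928]
force: [-0.6, -0.5, -3.2]
width: 0.173
t 23.57 pos [ 544.4 -180.5  281.7] rot [-9.0000e+01 -8.0000e-02  1.6781e+02] F [-0.4  0.8 -3.1] w 0.172
tool shift [-4.2 -0.3  9.8] ry -0.59
```

View pics/w16.png

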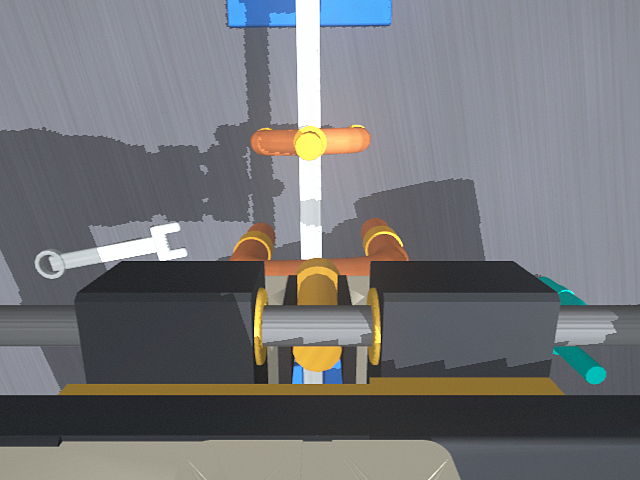

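```bash
python3 -m creep '[[[-2,0,5,0,-0.5,0,-1],[-2,0,5,0,0,0,-1],[0,0,0,0,0,0,-1],[0,0,0,0,0,0,-1]]]'
python3 -c "
from h import *
wload(); P=ray('w',(311,142),193); print(inv(RAIL,P)); go(w(RAIL,0,0),155.2,168.4)"
```

```text
time: 23.9
eef_pos: [546.7, -191.7, 282.6]
tool_rot: [-1.571, 0.0, 2.938]
force: [0.4, 0.5, -3.1]
width: 0.17
[ -2.19954012 -47.9255966 ]
t 23.9 pos [ 546.7 -191.7  282.6] rot [-9.0000e+01  1.0000e-02  1.6834e+02] F [ 0.4  0.5 -3.1] w 0.17
tool shift [  0.4 127.4  -0.6] ry -0.06
```

```bash
python3 -m creep '[[[0,10,0,0,0,0,-1],[0,20,0,0,0,0,-1],[0,20,0,0,0,0,-1],[0,20,0,0,0,0,-1],[0,20,0,0,0,0,-1],[0,15,0,0,0,0,-1],[0,8,0,0,0,0,-1],[0,5,0,0,0,0,-1],[0,4,0,0,0,0,-1],[0,2,0,0,0,0,-1],[0,1,0,0,0,0,-1],[0,0,0,0,0,0,-1]]]'
python3 -m creep '[[[0,1,0,0,0,0,-1],[0,1,0,0,0,0,-1],[0,0,0,0,0,0,-1],[0,0,0,0,0,0,-1]]]'
```

```text
time: 24.9
eef_pos: [547.0, -191.7, 158.1]
tool_rot: [-1.571, 0.001, 2.938]
force: [-0.6, 0.5, -3.4]
width: 0.174
time: 25.23
eef_pos: [546.7, -191.7, 155.7]
tool_rot: [-1.571, 0.0, 2.938]
force: [0.6, 0.3, -2.6]
width: 0.172
```

```bash
python3 -m creep '[[[0,0.7,0,0,0,0,-1],[0,0,0,0,0,0,-1],[0,0,0,0,0,0,-1]]]'
```

```text
time: 25.48
eef_pos: [546.9, -191.7, 155.3]
tool_rot: [-1.571, 0.001, 2.938]
force: [-0.4, 1.4, 0.5]
width: 0.177
```

```bash
python3 -m creep '[[[0,0,0,0,0,0,-1],[0,0,0,0,0,0,-0.2],[0,0,0,0,0,0,-0.2],[0,0,0,0,0,0,0],[0,0,0,0,0,0,0],[0,-10,0,0,0,0,0],[0,-25,0,0,0,0,0],[0,-35,0,0,0,0,0],[0,-35,0,0,0,0,0],[0,-15,0,0,0,0,0],[0,0,0,0,0,0,0],[0,0,0,0,0,0,0]]]'
python3 -c "
from h import *
from bench import cams
cv2.imwrite('pics/s11.png',cams.camera('side')[:,:,::-1])
wrist('pics/w17.png')"
```

```text
time: 26.48
eef_pos: [547.2, -191.7, 276.8]
tool_rot: [-1.571, 0.003, 2.938]
force: [-0.2, -0.5, -0.4]
width: 0.498
```

View pics/w17.png

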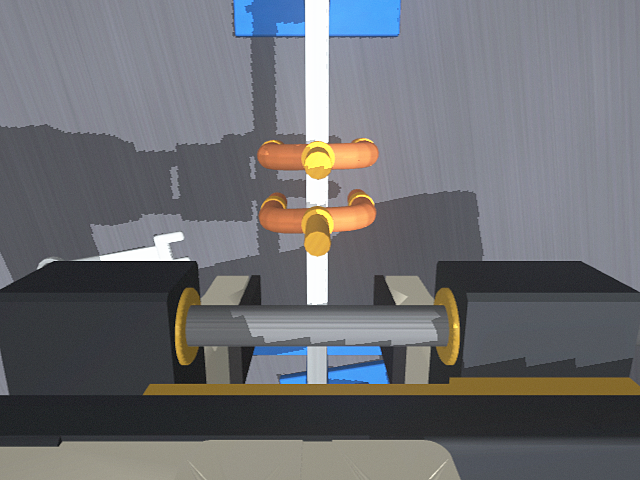

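View pics/s11.png

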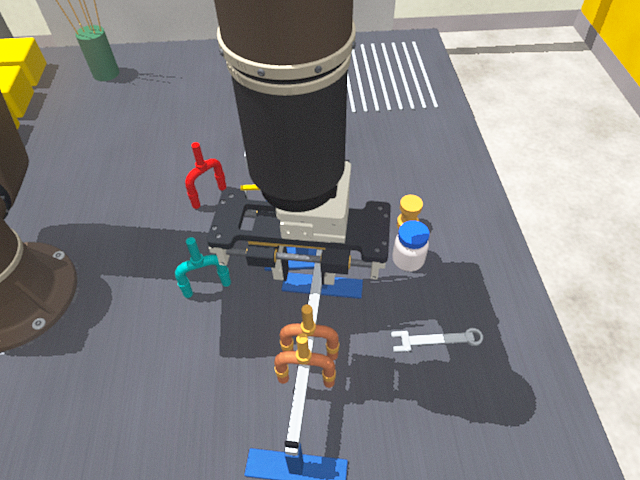

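Both hairpins hang square and apart on the bar, with stubs at (318,168) and (317,243). I'll turn back and shut keeper 2.

```bash
python3 -m creep '[[[0,0,0,0,5,0,-1],[0,0,0,0,7,0,-1],[0,0,0,0,7,0,-1],[0,0,0,0,7,0,-1],[0,0,0,0,7,0,-1],[0,0,0,0,7,0,-1],[0,0,0,0,7,0,-1],[0,0,0,0,7,0,-1],[0,0,0,0,7,0,-1],[0,0,0,0,7,0,-1],[0,0,0,0,7,0,-1],[0,0,0,0,5.3,0,-1]]]'
python3 -m creep '[[[0,0,0,0,0,0,-1]]]'
python3 -c "
from h import *
wload()
for p in ((318,168),(317,243)): print(inv(RAIL,ray('w',p,193)))
go(w(RACK,-28,-26),240,87.86)"
```

```text
time: 27.58
eef_pos: [546.0, -191.6, 273.5]
tool_rot: [-1.568, -0.0, 1.53]
force: [0.4, 0.5, -0.7]
width: 0.006
time: 27.67
eef_pos: [546.1, -191.6, 273.6]
tool_rot: [-1.568, -0.0, 1.533]
force: [0.4, -0.4, 0.6]
width: 0.005
[ -0.85043596 -44.07124677]
[-0.25349026 -1.11291758]
t 27.67 pos [ 546.1 -191.6  273.6] rot [-89.86  -0.    87.81] F [ 0.4 -0.4  0.6] w 0.005
tool shift [352.2  33.8  60.4] ry -0.05
```

```bash
python3 -m creep '[[[20,0,4,0,0,0,-1],[35,3,6,0,0,0,-1],[36,4,6,0,0,0,-1],[36,4,6,0,0,0,-1],[36,4,6,0,0,0,-1],[36,4,6,0,0,0,-1],[36,4,6,0,0,0,-1],[36,4,6,0,0,0,-1],[36,4,6,0,0,0,-1],[30,3,5,0,0,0,-1],[15,0,3,0,0,0,-1],[0,0,0,0,0,0,-1]]]'
python3 -m creep '[[[0,0,0,0,0,0,-1]]]'
python3 -c "
from h import *
go(w(RACK,-28,-26),158,87.86);wrist('pics/w18.png')"
```

```text
time: 28.67
eef_pos: [497.9, 164.7, 239.8]
tool_rot: [-1.569, 0.001, 1.543]
force: [1.2, -0.0, 0.1]
width: 0.003
time: 28.75
eef_pos: [498.1, 162.8, 240.1]
tool_rot: [-1.57, 0.001, 1.542]
force: [-0.0, -0.3, 0.7]
width: 0.007
t 28.75 pos [498.1 162.8 240.1] rot [-8.993e+01  6.000e-02  8.833e+01] F [-0.  -0.3  0.7] w 0.007
tool shift [-0.  82.1 -1.1] ry 0.47
```

View pics/w18.png

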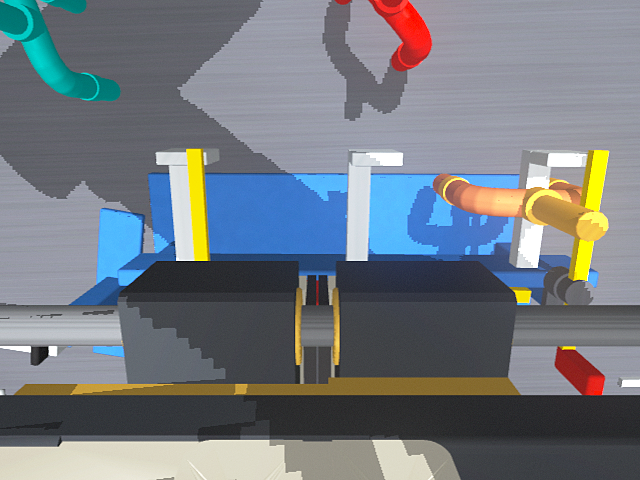

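```bash
python3 -m creep '[[[0,20,-1,0,0.4,0,-1],[0,30,0,0,0,0,-1],[0,20,0,0,0,0,-1],[0,11,0,0,0,0,-1],[0,0,-6,0,0,0,-1],[0,0,-8,0,0,0,-1],[0,0,-8,0,0,0,-1],[0,0,-8,0,0,0,-1],[1,0,-8,0,0,0,-1],[2,0,-8,0,0,0,-1],[0,0,-2,0,0,0,-1],[0,0,0,0,0,0,-1]]]'
python3 -m creep '[[[0,0,0,0,0,0,-1],[0,0,0,0,0,0,-1],[0,-20,0,0,0,0,-1],[0,-35,0,0,0,0,-1],[0,-28,0,0,0,0,-1],[0,0,0,0,0,0,-1]]]'
python3 -c "
from h import *
wrist('pics/w19.png'); go(w(RACK,52,115+63),245,87.86)"
```

```text
time: 29.8
eef_pos: [548.9, 163.3, 160.0]
tool_rot: [-1.572, 0.0, 1.53]
force: [0.1, 1.3, 0.0]
width: 0.006
time: 30.3
eef_pos: [550.3, 164.1, 249.5]
tool_rot: [-1.58, -0.004, 1.531]
force: [0.3, -0.5, 1.5]
width: 0.005
t 30.35 pos [549.1 163.9 246.7] rot [-90.33  -0.19  87.69] F [-0.5 -0.  -1.7] w 0.008
tool shift [200.9   2.6 -29.5] ry -0.17
```

View pics/w19.png

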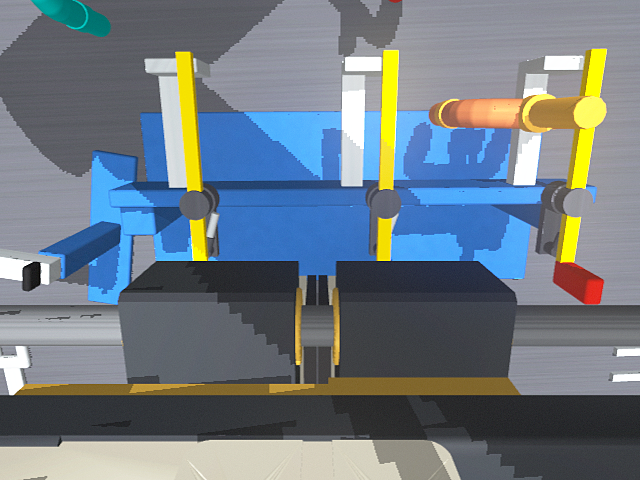

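Keepers 1 and 2 are shut, their tongues forward at (185,52) and (391,52). Next is keeper 3.

```bash
python3 -m creep '[[[20,0,-4,0,0,0,-1],[35,0,-6,0,0,0,-1],[35,0,-6,0,0,0,-1],[35,0,-6,0,0,0,-1],[35,0,-5,0,0,0,-1],[30,0,-3,0,0,0,-1],[11,0,0,0,0,0,-1],[0,0,0,0,0,0,-1],[0,0,0,0,0,0,-1]]]'
python3 -c "
from h import *
go(w(RACK,52,178),158,87.86)"
```

```text
time: 31.1
eef_pos: [585.2, 363.2, 241.4]
tool_rot: [-1.569, 0.002, 1.531]
force: [0.0, -0.9, 0.3]
width: 0.003
t 31.1 pos [585.2 363.2 241.4] rot [-89.91   0.1   87.72] F [ 0.  -0.9  0.3] w 0.003
tool shift [ 0.5 83.4 -1.6] ry -0.14
```

```bash
python3 -m creep '[[[0,20,-2,0,0,0,-1],[0,25,0,0,0,0,-1],[0,25,0,0,0,0,-1],[0,13,0,0,0,0,-1],[0,0,0,0,0,0,-1],[-10,0,1,0,0,0,-1],[-8,0,2,0,0,0,-1],[-6,0,2,0,0,0,-1],[-6,0,2,0,0,0,-1],[-6,0,2,0,0,0,-1],[-6,0,2,0,0,0,-1],[-6,0,2,0,0,0,-1]]]'
python3 -m creep '[[[-5,0,3,0,0,0,-1],[-4,0,3,0,0,0,-1],[0,0,0,0,0,0,-1],[0,0,0,0,0,0,-1],[0,0,0,0,0,0,-1]]]'
python3 -c "
from h import *
wrist('pics/w20.png'); go(w(RACK,-49,108),240,87.86)"
```

```text
time: 32.1
eef_pos: [572.6, 314.8, 160.4]
tool_rot: [-1.571, -0.001, 1.53]
force: [-1.0, 2.0, 2.1]
width: 0.007
time: 32.52
eef_pos: [566.7, 306.5, 159.8]
tool_rot: [-1.571, 0.0, 1.53]
force: [-0.1, -0.1, -0.7]
width: 0.007
t 32.57 pos [566.7 306.7 159.7] rot [-8.999e+01  1.000e-02  8.766e+01] F [ 0.   0.2 -0.6] w 0.007
tool shift [-12.8 -80.3  83.1] ry -0.2
```

View pics/w20.png

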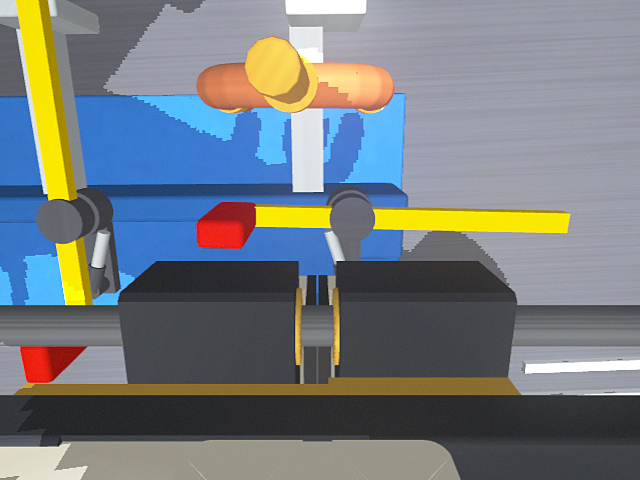

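Keeper 3 is open.

```bash
python3 -m creep '[[[0,-20,0,0,0,0,-1],[0,-35,0,0,0,0,-1],[0,-26,0,0,0,0,0],[-6,0,28,0,0,0,0],[-7,0,28,0,0,0,0],[0,0,25,0,0,0,0],[0,0,0,0,0,0,0],[0,0,0,0,0,0,0]]]'
python3 -c "
from h import *
wrist('pics/w21.png')"
```

```text
time: 33.23
eef_pos: [484.5, 297.2, 241.6]
tool_rot: [-1.572, -0.001, 1.531]
force: [0.3, 1.0, 0.4]
width: 0.397
```

View pics/w21.png

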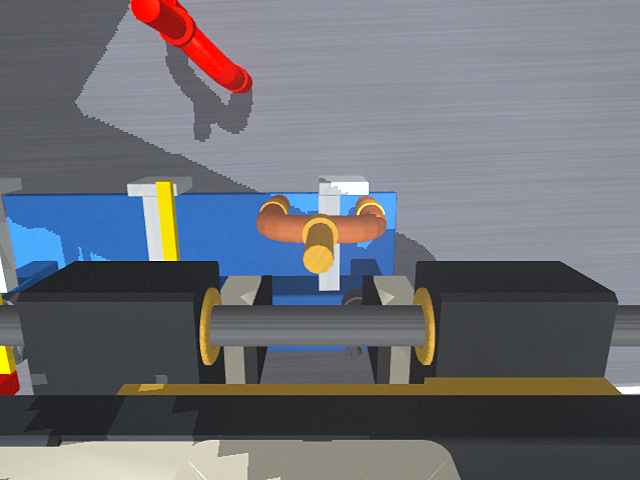

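```bash
python3 -c "
from h import *
wload(); P=ray('w',(319,259),193); print(P,inv(RACK,P)); go(P[:2],155,87.86)
a=ray('w',(258,219),129);b=ray('w',(386,217),129);print(a,b,np.degrees(np.arctan2(*(b-a)[[1,0]])))"
```

```text
[483.33634857 297.12951954 193.        ] [-48.80851784 107.82438275]
t 33.28 pos [485.2 297.3 241.4] rot [-9.004e+01 -3.000e-02  8.772e+01] F [0.1 0.  0.4] w 0.442
tool shift [-0.3 86.4  2. ] ry -0.14
[475.70232837 258.73587778 129.        ] [477.6311428  340.54712998 129.        ] 88.64942225053744
```

```bash
python3 -m creep '[[[0,20,1.5,0,0,0,0],[0,25,0.5,0,0,0,0],[0,20,0,0,0,0,0],[0,13,0,0,0,0,0],[0,8,0,0,0,0,0],[0,0,0,0,0,0,0],[0,0,0,0,0,0,-1],[0,0,0,0,0,0,-1],[0,0,0,0,0,0,-1],[0,0,0,0,0,0,-1],[0,0,0,0,0,0,-1],[0,0,0,0,0,0,-1]]]' 45
python3 -m creep '[[[0,-5,0,0,0,0,-1],[0,-12,0,0,0,0,-1],[0,-20,0,0,0,0,-1],[0,-22,0,0,0,0,-1],[0,-22,0,0,0,0,-1],[0,-22,0,0,0,0,-1],[0,-17,0,0,0,0,-1],[0,-8,0,0,0,0,-1],[0,0,0,0,0,0,-1],[0,0,0,0,0,0,-1]]]' 45
python3 -m creep '[[[0,0,0,0,-5,0,-1],[0,0,0,0,-7,0,-1],[0,0,0,0,-7,0,-1],[0,0,0,0,-7,0,-1],[0,0,0,0,-7,0,-1],[0,0,0,0,-7,0,-1],[0,0,0,0,-7,0,-1],[0,0,0,0,-7,0,-1],[0,0,0,0,-7,0,-1],[0,0,0,0,-7,0,-1],[0,0,0,0,-7,0,-1],[0,0,0,0,-5,0,-1]]]'
python3 -c "
from h import *
from bench import cams
cv2.imwrite('pics/s12.png',cams.camera('side')[:,:,::-1])
wrist('pics/w22.png'); go(w(RAIL,0,45),282,168.4)"
```

```text
time: 34.28
eef_pos: [483.6, 297.8, 155.7]
tool_rot: [-1.572, -0.002, 1.53]
force: [0.0, 1.7, 1.4]
width: 0.177
time: 35.12
eef_pos: [482.6, 296.6, 282.0]
tool_rot: [-1.57, 0.0, 1.53]
force: [0.6, -1.4, -3.2]
width: 0.172
time: 36.12
eef_pos: [482.4, 296.3, 280.6]
tool_rot: [-1.568, -0.002, 2.932]
force: [-0.0, -0.6, -3.8]
width: 0.178
t 36.22 pos [482.5 296.4 280.9] rot [-8.9850e+01 -1.1000e-01  1.6773e+02] F [ 0.8 -0.1 -3.1] w 0.178
tool shift [-1.655e+02 -3.000e-01  4.177e+02] ry -0.67
```

View pics/w22.png

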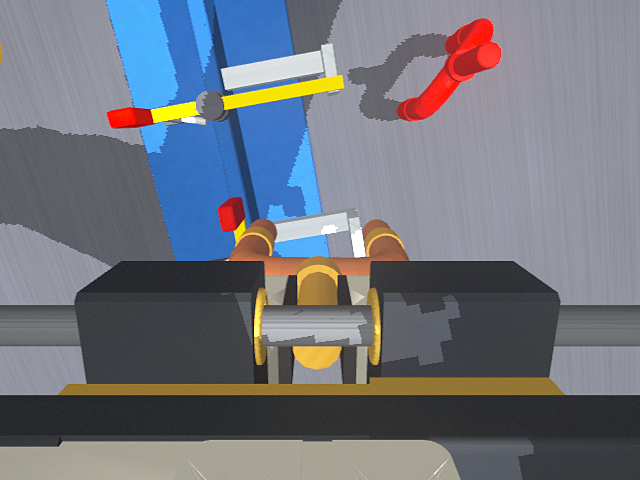

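View pics/s12.png

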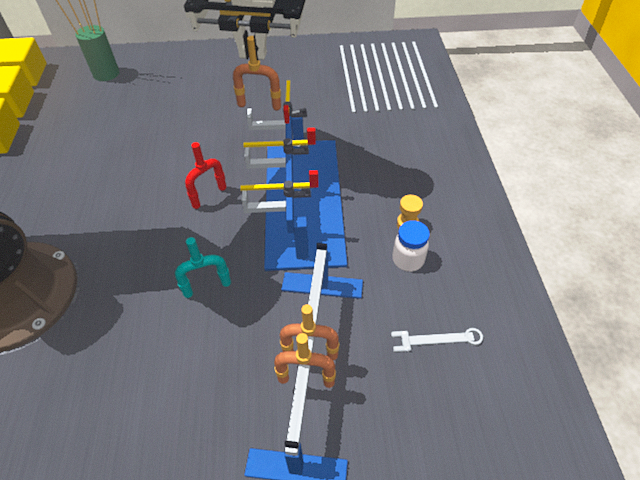

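```bash
python3 -m creep '[[[-6,0,14,0,-0.6,0,-1],[-10,0,26,0,0,0,-1],[-12,0,31,0,0,0,-1],[-12,0,31,0,0,0,-1],[-12,0,31,0,0,0,-1],[-12,0,31,0,0,0,-1],[-12,0,31,0,0,0,-1],[-12,0,31,0,0,0,-1],[-12,0,31,0,0,0,-1],[-12,0,31,0,0,0,-1],[-12,0,31,0,0,0,-1],[-12,0,31,0,0,0,-1]]]'
python3 -m creep '[[[-12,0,30,0,0,0,-1],[-10,0,23,0,0,0,-1],[-7,0,10,0,0,0,-1],[0,0,0,0,0,0,-1],[0,0,0,0,0,0,-1],[0,0,0,0,0,0,-1]]]'
python3 -c "
from h import *
wrist('pics/w23.png'); go(w(RAIL,0,45),155.4,168.4)"
```

```text
time: 37.22
eef_pos: [544.3, -75.1, 281.8]
tool_rot: [-1.57, -0.002, 2.933]
force: [0.4, 0.2, -3.6]
width: 0.173
time: 37.72
eef_pos: [560.1, -140.4, 282.1]
tool_rot: [-1.571, -0.001, 2.935]
force: [-0.2, 0.1, -3.3]
width: 0.173
t 37.77 pos [ 560.2 -140.2  282.4] rot [-9.0010e+01 -4.0000e-02  1.6823e+02] F [ 0.2  0.8 -2.5] w 0.172
tool shift [  3.2 127.    7.6] ry -0.17
```

View pics/w23.png

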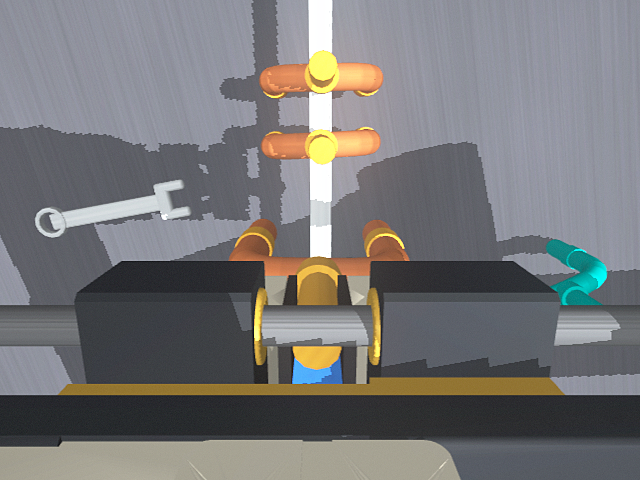

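```bash
python3 -m creep '[[[2,0,4,0,0,0,-1],[1,10,3.5,0,0,0,-1],[0,20,0,0,0,0,-1],[0,20,0,0,0,0,-1],[0,20,0,0,0,0,-1],[0,20,0,0,0,0,-1],[0,15,0,0,0,0,-1],[0,8,0,0,0,0,-1],[0,5,0,0,0,0,-1],[0,4,0,0,0,0,-1],[0,1,0,0,0,0,-1],[0,0,0,0,0,0,-1]]]'
python3 -c "
from h import *
wload()
for p in ((322,66),(322,149)): print(inv(RAIL,ray('w',p,193)))
go(w(RAIL,0,45),155.4,168.4)"
```

```text
time: 38.77
eef_pos: [556.4, -147.8, 160.3]
tool_rot: [-1.571, 0.001, 2.937]
force: [0.5, -0.7, -3.6]
width: 0.178
[ -0.44243958 -44.87615309]
[-0.39127995 -1.17881858]
t 38.77 pos [ 556.4 -147.8  160.3] rot [-9.0010e+01  5.0000e-02  1.6826e+02] F [ 0.5 -0.7 -3.6] w 0.178
tool shift [ 1.1  4.9 -0.6] ry -0.14
```

```bash
python3 -m creep '[[[1,2,0,0,0,0,-1],[0,1.5,0,0,0,0,-1],[0,0,0,0,0,0,-1],[0,0,0,0,0,0,-1]]]'
python3 -m creep '[[[0,1,0,0,0,0,-1],[0,0,0,0,0,0,-1],[0,0,0,0,0,0,-1]]]'
```

```text
time: 39.1
eef_pos: [555.1, -147.6, 156.6]
tool_rot: [-1.571, 0.0, 2.937]
force: [0.1, -0.0, -2.9]
width: 0.174
time: 39.35
eef_pos: [555.3, -147.7, 155.9]
tool_rot: [-1.571, 0.001, 2.937]
force: [-1.4, -0.0, 1.0]
width: 0.177
```

```bash
python3 -m creep '[[[0,0,0,0,0,0,-1],[0,0,0,0,0,0,-0.2],[0,0,0,0,0,0,-0.2],[0,0,0,0,0,0,0],[0,0,0,0,0,0,0],[0,-10,0,0,0,0,0],[0,-25,0,0,0,0,0],[0,-35,0,0,0,0,0],[0,-35,0,0,0,0,0],[0,-15,0,0,0,0,0],[0,0,0,0,0,0,0],[0,0,0,0,0,0,0]]]'
python3 -c "
from h import *
wrist('pics/w24.png')"
python3 -m creep '[[[0,0,0,0,5,0,-1],[0,0,0,0,7,0,-1],[0,0,0,0,7,0,-1],[0,0,0,0,7,0,-1],[0,0,0,0,7,0,-1],[0,0,0,0,7,0,-1],[0,0,0,0,7,0,-1],[0,0,0,0,7,0,-1],[0,0,0,0,7,0,-1],[0,0,0,0,7,0,-1],[0,0,0,0,7,0,-1],[0,0,0,0,5.3,0,-1]]]'
python3 -m creep '[[[0,0,0,0,0,0,-1]]]'
python3 -c "
from h import *
go(w(RACK,-28,115-26),240,87.86)"
```

```text
time: 40.35
eef_pos: [555.5, -147.5, 277.3]
tool_rot: [-1.572, 0.003, 2.937]
force: [-0.9, 0.4, -1.7]
width: 0.499
time: 41.4
eef_pos: [554.3, -147.6, 274.0]
tool_rot: [-1.568, 0.0, 1.529]
force: [-0.5, 0.5, -1.1]
width: 0.006
time: 41.48
eef_pos: [554.4, -147.5, 274.1]
tool_rot: [-1.568, 0.0, 1.531]
force: [0.1, 0.5, -0.1]
width: 0.006
t 41.48 pos [ 554.4 -147.5  274.1] rot [-89.87   0.    87.71] F [ 0.1  0.5 -0.1] w 0.006
tool shift [422.7  34.3  67.8] ry -0.15
```

View pics/w24.png

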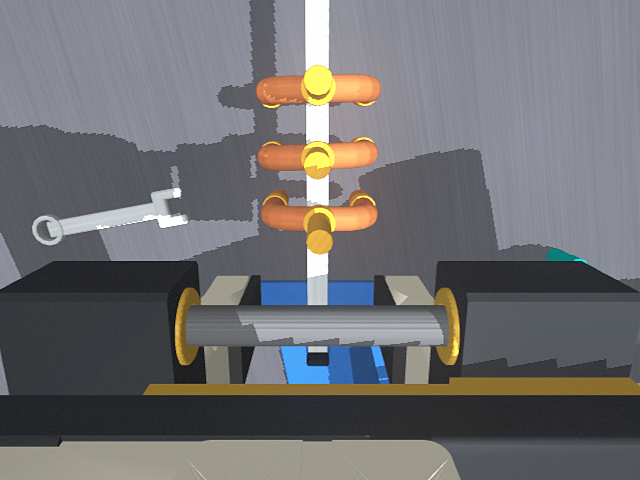

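All three hairpins hang square at even spacing, with stubs at (318,82), (318,162) and (319,240). Now I'll shut keeper 3.

```bash
python3 -m creep '[[[20,0,3,0,0,0,-1],[35,3,6,0,0,0,-1],[37,4,6,0,0,0,-1],[37,4,6,0,0,0,-1],[37,4,6,0,0,0,-1],[37,4,6,0,0,0,-1],[37,4,6,0,0,0,-1],[37,4,6,0,0,0,-1],[37,4,6,0,0,0,-1],[37,3,6,0,0,0,-1],[37,0,6,0,0,0,-1],[25,0,4,0,0,0,-1]]]'
python3 -m creep '[[[10,0,1,0,0,0,-1],[0,0,0,0,0,0,-1],[0,0,0,0,0,0,-1]]]'
python3 -c "
from h import *
go(w(RACK,-28,115-26),158,87.86);wrist('pics/w25.png')"
```

```text
time: 42.48
eef_pos: [501.8, 270.1, 240.3]
tool_rot: [-1.57, 0.001, 1.54]
force: [0.4, -0.9, 0.7]
width: 0.004
time: 42.73
eef_pos: [501.8, 277.4, 240.6]
tool_rot: [-1.57, 0.001, 1.538]
force: [-0.8, -0.6, 0.5]
width: 0.007
t 42.73 pos [501.8 277.4 240.6] rot [-8.993e+01  8.000e-02  8.812e+01] F [-0.8 -0.6  0.5] w 0.007
tool shift [ 0.3 82.6 -1.7] ry 0.26
```

View pics/w25.png

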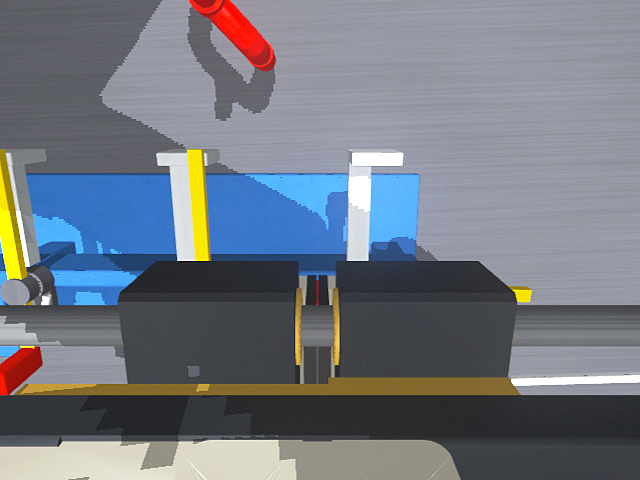

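```bash
python3 -m creep '[[[0,20,-1,0,0.3,0,-1],[0,30,0,0,0,0,-1],[0,20,0,0,0,0,-1],[0,11,0,0,0,0,-1],[0,0,-6,0,0,0,-1],[0,0,-8,0,0,0,-1],[0,0,-8,0,0,0,-1],[0,0,-8,0,0,0,-1],[1,0,-8,0,0,0,-1],[2,0,-8,0,0,0,-1],[0,0,-2,0,0,0,-1],[0,0,0,0,0,0,-1]]]'
python3 -m creep '[[[0,0,0,0,0,0,-1],[0,0,0,0,0,0,-1],[0,-20,0,0,0,0,-1],[0,-35,0,0,0,0,-1],[0,-28,0,0,0,0,-1],[0,-15,0,0,0,0,-1],[0,0,0,0,0,0,-1]]]'
python3 -c "
from h import *
from bench import cams
cv2.imwrite('pics/s13.png',cams.camera('side')[:,:,::-1])
cv2.imwrite('pics/t13.png',cams.camera('top')[:,:,::-1])
wrist('pics/w26.png')"
```

```text
time: 43.78
eef_pos: [552.4, 278.6, 160.5]
tool_rot: [-1.571, 0.0, 1.529]
force: [0.1, -0.4, -0.2]
width: 0.003
time: 44.37
eef_pos: [552.7, 279.5, 263.3]
tool_rot: [-1.577, -0.004, 1.531]
force: [0.3, 0.5, 0.7]
width: 0.008
```

View pics/w26.png

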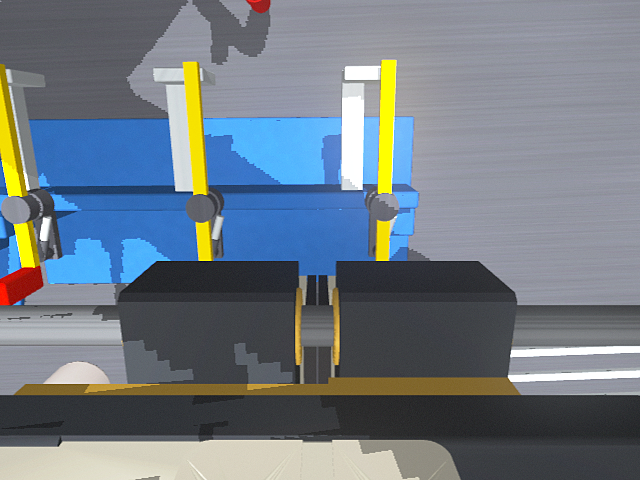

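View pics/s13.png

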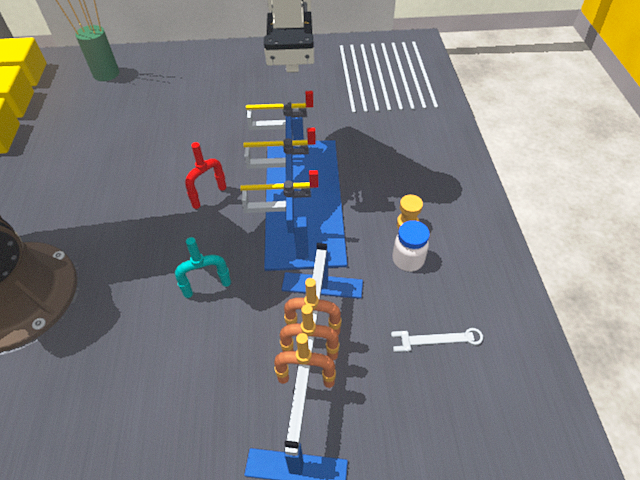

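View pics/t13.png

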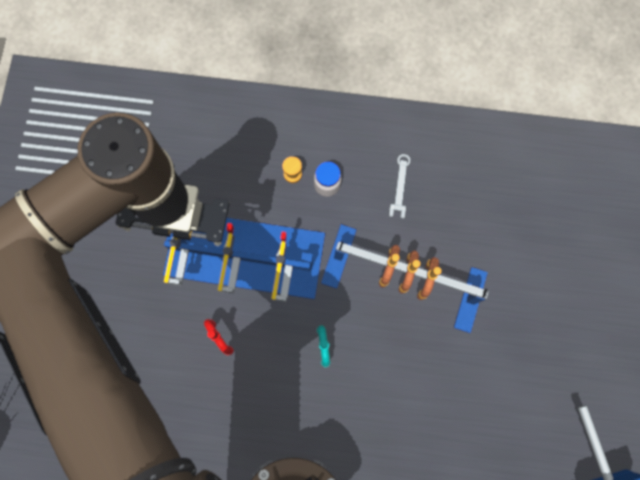

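All three keepers are shut and all three hairpins are on the rail. I'll wait briefly, then check once more for late disturbances.

```bash
for i in 1 2 3; do python3 -m creep '[[[0,0,0,0,0,0,-1],[0,0,0,0,0,0,-1],[0,0,0,0,0,0,-1],[0,0,0,0,0,0,-1],[0,0,0,0,0,0,-1],[0,0,0,0,0,0,-1],[0,0,0,0,0,0,-1],[0,0,0,0,0,0,-1],[0,0,0,0,0,0,-1],[0,0,0,0,0,0,-1],[0,0,0,0,0,0,-1],[0,0,0,0,0,0,-1]]]' | head -1; done
python3 -c "
from h import *
from bench import cams
a=cams.camera('side')[:,:,::-1]; cv2.imwrite('pics/s14.png',cv2.resize(a[60:400,220:460],None,fx=1.7,fy=1.7))
b=cv2.imread('pics/s13.png'); d=np.abs(a.astype(int)-b).sum(2)[230:]; print((d>60).sum())
for p in ((311,284),(307.5,310),(302.5,338)): print(inv(RAIL,ray('side',p,193)))"
```

```text
time: 45.52
time: 46.52
time: 47.52
165
[ 0.12309485 40.8093303 ]
[ 0.99386992 -2.09739319]
[  0.2270083  -45.15891532]
```

View pics/s14.png

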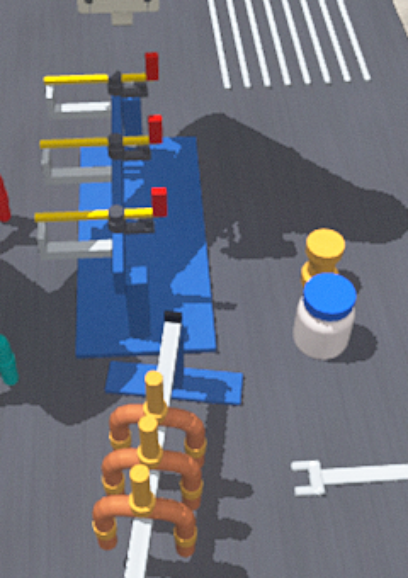

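```bash
python3 -c "
from bench import robot
print(robot.job_done())"
```

```text
the job is handed in; nothing more can be done
None
```

All three hairpins (hooks 1, 2 and 3 were all occupied) are off the rack and draped over the cooling rail. I handed the job in at about 47.5 s of the 210 s allowed. On each hook I pressed the keeper open and lifted the hairpin off by its stub. I then hung it on the bar and snapped that keeper shut before starting the next hook.

**Last checks:**
- **Hairpins:** they hang stub up and square across the bar, at rail y of about -45, -2 and +41 to +44 mm. That leaves roughly 25 mm between neighbouring tubes.
- **Keepers:** the wrist and side pictures show all three shut.
- **Jar, spanner, coupling and look-alikes:** they look unmoved compared with the first pictures.
- **Robot:** the arm was clear of everything at hand-in.
- **Disagreements:** the camera readings of the third hairpin's place differ by about 3 mm from where I set it down. About 165 pixels differed between the last two side pictures; I put that down to shadow and did not check further.
- **Disturbances:** I saw no grip slip. Nothing had visibly been knocked aside, either on the rail or in the 3 s I waited at the end.

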